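# Tighten the lamp drum's cover knobs crosswise in two passes

### The job

Tighten the four bar knobs on the sloping lamp-drum cover evenly, working crosswise: in a first pass turn each knob about a twelfth of a turn (30 degrees) clockwise, doing one knob and the one opposite before the other two. Then go round crosswise a second time and turn each knob clockwise until it is firmly against its stop, again finishing one opposite pair before starting the other. Leave the knobs free, do not touch the glass window, and leave the loose parts lying around the drum where they are.

Things in the scene. Friction and masses are not known exactly. Their poses are not given: they have to be found in the camera images.
- cover_center (a point): Centre of the flat round aluminium cover (216 mm across) on the front of a green lamp drum that is fixed to the ledge. Origin on the cover's surface; z is the cover's outward normal, tipped 30 degrees from vertical (towards the robot, give or take the drum's yaw); x points up the slope, y to the left. The ring of four knobs is centred here, on a circle of 78 mm radius. Top of the drum about 210 mm above the ledge.
- window: Round amber glass window, 68 mm across, in the middle of the cover, standing 4 mm above the cover. Origin at its centre on the cover's surface. Must not be touched.
- knob_a_grip (a point): Grip point of clamp knob A, the far left (robot's view) one of the ring, opposite knob C: a brass bar 44 mm long, 14 mm thick, reaching from 9 to 41 mm above the cover on a 12 mm stem; one end is painted red. The point is on the knob's turning axis, 28 mm above the cover. z is the turning axis, pointing out of the cover (30 degrees from vertical); x runs along the bar to the red end; y is across the 14 mm thickness. The point stays put while the knob turns (no axial travel).
- knob_a (a joint): Turn of knob A in rad, growing as it is turned clockwise seen from outside (tightened). It starts anywhere from 0 to 0.2, runs with a steady friction of about 0.07 N m and stays where it is left, then comes up hard against a stop somewhere from 1.1 to 1.32; the stop is different for every knob and has to be felt (a twist of 0.3 N m there is plenty).
- knob_b_grip (a point): Grip point of clamp knob B, the far right one of the ring, opposite knob D: a brass bar 44 mm long, 14 mm thick, reaching from 9 to 41 mm above the cover on a 12 mm stem; one end is painted red. The point is on the knob's turning axis, 28 mm above the cover. z is the turning axis, pointing out of the cover (30 degrees from vertical); x runs along the bar to the red end; y is across the 14 mm thickness. The point stays put while the knob turns (no axial travel).
- knob_b (a joint): Turn of knob B in rad, growing as it is turned clockwise seen from outside (tightened). It starts anywhere from 0 to 0.2, runs with a steady friction of about 0.07 N m and stays where it is left, then comes up hard against a stop somewhere from 1.1 to 1.32; the stop is different for every knob and has to be felt (a twist of 0.3 N m there is plenty).
- knob_c_grip (a point): Grip point of clamp knob C, the near right one of the ring, opposite knob A: a brass bar 44 mm long, 14 mm thick, reaching from 9 to 41 mm above the cover on a 12 mm stem; one end is painted red. The point is on the knob's turning axis, 28 mm above the cover. z is the turning axis, pointing out of the cover (30 degrees from vertical); x runs along the bar to the red end; y is across the 14 mm thickness. The point stays put while the knob turns (no axial travel).
- knob_c (a joint): Turn of knob C in rad, growing as it is turned clockwise seen from outside (tightened). It starts anywhere from 0 to 0.2, runs with a steady friction of about 0.07 N m and stays where it is left, then comes up hard against a stop somewhere from 1.1 to 1.32; the stop is different for every knob and has to be felt (a twist of 0.3 N m there is plenty).
- knob_d_grip (a point): Grip point of clamp knob D, the near left one of the ring, opposite knob B: a brass bar 44 mm long, 14 mm thick, reaching from 9 to 41 mm above the cover on a 12 mm stem; one end is painted red. The point is on the knob's turning axis, 28 mm above the cover. z is the turning axis, pointing out of the cover (30 degrees from vertical); x runs along the bar to the red end; y is across the 14 mm thickness. The point stays put while the knob turns (no axial travel).
- knob_d (a joint): Turn of knob D in rad, growing as it is turned clockwise seen from outside (tightened). It starts anywhere from 0 to 0.2, runs with a steady friction of about 0.07 N m and stays where it is left, then comes up hard against a stop somewhere from 1.1 to 1.32; the stop is different for every knob and has to be felt (a twist of 0.3 N m there is plenty).
- prism_mid (a point): Loose squat green glass prism offcut, three-sided, about 50 mm wide and 38 mm high; the point is at its middle, half-way up. A bystander: leave it alone.
- insulator_mid (a point): Loose ribbed white porcelain insulator, 48 mm across and 56 mm high, upright; the point is at its middle, half-way up. A bystander: leave it alone.
- collar_mid (a point): Loose brass lamp-chimney collar, a ring 56 mm across and 22 mm high, lying flat; the point is at its middle, half-way up. A bystander: leave it alone.
- wedge_mid (a point): Loose stubby bronze lens wedge, stepped, 50 x 30 mm and 24 mm high; the point is at its middle, half-way up. A bystander: leave it alone.

How it is judged:
On the way, in this order (a step that is already met when the one before it is completed fails the run):
1. First pass: one opposite pair has been turned by about 30 degrees (past 0.36 rad) while the other pair is still as it was (below 0.26 rad) (((value of joint each of knob_a, knob_c above 0.36 rad and value of joint each of knob_b, knob_d below 0.26 rad) or (value of joint each of knob_b, knob_d above 0.36 rad and value of joint each of knob_a, knob_c below 0.26 rad))), for 0.1 s.
2. First pass complete: all four knobs are past 0.36 rad and none is past 0.95 rad (value of joint knob_a between 0.36 and 0.95 rad and value of joint knob_b between 0.36 and 0.95 rad and value of joint knob_c between 0.36 and 0.95 rad and value of joint knob_d between 0.36 and 0.95 rad), for 0.1 s.
3. Second pass: one opposite pair is against its stops (within 0.10 rad) while the other pair has not been tightened further (below 0.95 rad) (((value of joint knob_a above 1.02 rad and value of joint knob_c above 1.08 rad and value of joint each of knob_b, knob_d below 0.95 rad) or (value of joint knob_b above 1.2 rad and value of joint knob_d above 1.15 rad and value of joint each of knob_a, knob_c below 0.95 rad))), for 0.1 s.
At the end, for the whole second after the job is handed in: All four knobs stand within 0.10 rad of their stops, at rest and let go (value of joint knob_a above 1.02 rad and value of joint knob_b above 1.2 rad and value of joint knob_c above 1.08 rad and value of joint knob_d above 1.15 rad and velocity of joint knob_a between -0.05 and 0.05 rad/s and velocity of joint knob_b between -0.05 and 0.05 rad/s and velocity of joint knob_c between -0.05 and 0.05 rad/s and velocity of joint knob_d between -0.05 and 0.05 rad/s); the robot touches nothing.
It fails at once if A knob was tightened past 0.95 rad while another had not yet had its first turn (still below 0.36 rad) (value of joint any of knob_a, knob_b, knob_c, knob_d above 0.95 rad and value of joint any of knob_a, knob_b, knob_c, knob_d below 0.36 rad).
It fails at once if The glass window was touched (more than 1 N) (contact force between window and anything else above 1 N).
It fails at once if One of the loose parts beside the drum was moved (more than 15 mm) (distance of any of prism_mid, insulator_mid, collar_mid, wedge_mid from where it was at the start of the episode above 0.015 m).
It also fails if it takes over 72 s, if anything falls off the work surface, if the arm or the gripper's body presses on something with over 40 N, if the wrist force passes 120 N, or if a joint passes its speed limit or range.

### The arm

A 6-joint arm with a two-finger parallel gripper is mounted at the origin on the work surface. World frame = base frame: x ahead of the robot, y to its left, z up, the work surface at z = 0. Lengths are in m, angles in rad, forces in N, time in s.
With the tool pointing down it reaches from about 0.35 to 0.85 m from the base axis. Payload 8.1 kg.
Tool frame: the origin (TCP) lies at the centre of the arm's flange, where the gripper is bolted on; the fingertips stand manip.tip_extent ahead of it and the grasp point (between the pads) lies 167 mm ahead of it (manip.tip_extent is the distance from the TCP to the fingertips, in m); z points along the fingers, x is the direction in which the jaws open and shut, and the axes are right-handed (so a half turn about z gives the same grasp; the last joint's range is limited). The gripper opens to 93 mm and grips with 3 to 60 N. Pads are 15 mm wide; open, the fingers measure 128 mm over their backs; the gripper's body (75 mm by 188 mm) begins 65 mm behind the grasp point.
Start: joints at [-1.429, 0.13, 1.488, -0, 1.523, -0.085], TCP at [0.135, -0.585, 0.405] pointing down, gripper open.
Joint ranges: [-2.96, 2.96], [-0.89, 2.26], [0.02, 2.5], [-1.34, 4.48], [0, 2.73], [-2.66, 2.66]. Speed limits (rad/s): [2.39, 2.39, 2.79, 3.14, 3.14, 3.14].

### API

Orientations are given as a unit quaternion [w, x, y, z].
In Python, from bench import manip gives the robot as it stands.
- The arm moves only by the tool move_arm, never from a script. Its argument "targets" is a list of rows, each an object with "travel": the shift along the tool's x, y, z in cm, a list of three; "twist": the turn about the tool's z in degrees; "grip": the opening, from 0 (shut) to 1 (fully open). In form: [{"travel": [tx, ty, tz], "twist": twist, "grip": grip}, ...]. A call has 1 to 20 rows; each row shifts and turns the pose as measured when the row begins, along the tool's axes as they then stand; what a row does not reach is not made up. A row lasts 1/10 s, in which the tool goes at most 50 mm and 8.59 degrees, less where a joint would pass 70% of its speed; a pose out of reach is approached as far as the arm can. A call is refused whole if a number of a shift passes 5 or a number of a turn 8.59, either way. A call with a gripper value outside its range is refused whole. The fingers move at their own pace and stop on an object; the grip force is fixed at half the most. Time passes only in rows, so rows that do not move let the fingers close. It gives the time, the measured TCP pose, the force and the opening at its end, in the units of the state.
- manip.get_obs(): the state, without advancing time (a new reading comes with each control period).
- manip.read_camera(name): name is "scene" or "top" or "wrist"; returns a dict with "image" (400x640x3 uint8, red, green, blue), "camera_matrix" (3x3 intrinsics, pixels), "xyz" and "attitude" of the camera in the world. Camera axes: x right, y up, looking along -z (the intrinsics and any distortion apply to the point x, -y, -z); pixel columns grow to the right and rows downward; lengths in m; the calibration is good to about 2 mm. A picture is of the moment at which its call begins. There is no depth.
- manip.job_done(): hands the job in, once; it reports no verdict.
The state is a dict: "clock": time; "qpos": joint angles; "joint_vel": joint speeds; "joint_efforts": joint torques, N m; "tool_pos": TCP position; "ee_rot": TCP orientation; "contact_force": force on the tool from outside, world axes, zero at the start; "moment": the same for the moment, N m; "opening": opening from 0.0 (shut) to 1.0 (fully open).
Only numpy, scipy, OpenCV 4.12 (cv2) and the standard library are available. Lean on these libraries where they do the work, as an engineer would, in place of code of your own. Each camera call takes 0.05 s, during which the arm holds its last target.

## Working session

There is one attempt and no reset: what is moved stays moved. The work goes in short steps, Python scripts to look and compute and a tool call to move; the robot and the scene stay as the last step left them, time stands still between calls to the robot, and variables do not carry over. Pictures are saved under pics/ and viewed, and the job is handed in when it is done.

Besides the shell and the picture viewer there is one more tool, called after "Emit:" as name(argument=value, ...) on one line, values as JSON. move_arm: Moves the arm, as the interface text tells. Its arguments: {"type":"object","properties":{"targets":{"type":"array"}},"required":["targets"]}

```bash
ls; mkdir -p pics; python3 - <<'E'
from bench import manip
import cv2
print(manip.get_obs(), manip.tip_extent)
for n in ["scene","top","wrist"]:
    r=manip.read_camera(n); cv2.imwrite(f"pics/{n}0.png",r["image"][:,:,::-1]); print(n,r["camera_matrix"],r["xyz"],r["attitude"],[k for k in r])
E
```

```text
pics
{'clock': 0.0, 'qpos': array([-1.42937552e+00,  1.31173445e-01,  1.48929086e+00,  6.37434813e-06,
        1.52298670e+00, -8.53890997e-02]), 'joint_vel': array([-8.58577436e-04, -8.60411939e-04, -9.33995124e-04, -1.16507663e-03,
       -3.12739278e-03,  1.68221135e-05]), 'joint_efforts': array([-1.14041401e-05, -5.59847867e+01, -4.91753519e+01,  7.68774748e-02,
        3.60213860e-02, -1.35950499e-04]), 'tool_pos': array([ 0.13491904, -0.58439843,  0.40367343]), 'ee_rot': array([-6.40674007e-04,  7.82581920e-01, -6.22546926e-01, -6.72983106e-04]), 'contact_force': array([-0.90534969,  0.04294317,  0.14455912]), 'moment': array([ 0.02858046, -0.04972475,  0.02142923]), 'opening': 1.0004544158952198} 0.1861
scene [[387.61306802   0.         317.13528013]
 [  0.         387.61306802 194.81994365]
 [  0.           0.           1.        ]] [1.16584237 0.22687869 0.52769585] [0.52652453 0.2805532  0.39392084 0.6992054 ] ['image', 'camera_matrix', 'xyz', 'attitude']
top [[475.24872748   0.         319.96701059]
 [  0.         475.24872748 201.5115168 ]
 [  0.           0.           1.        ]] [0.53147599 0.04074343 1.04320811] [ 0.71095346  0.02263679 -0.03013577 -0.7022283 ] ['image', 'camera_matrix', 'xyz', 'attitude']
wrist [[298.43884924   0.         312.67603752]
 [  0.         298.43884924 204.56190854]
 [  0.           0.           1.        ]] [ 0.20400959 -0.5684164   0.38340985] [ 0.7757217  -0.10066191  0.08155734 -0.61763373] ['image', 'camera_matrix', 'xyz', 'attitude']
```

View pics/scene0.png

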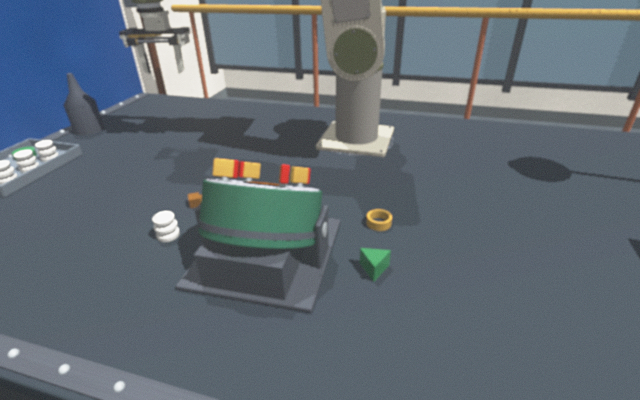

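View pics/top0.png

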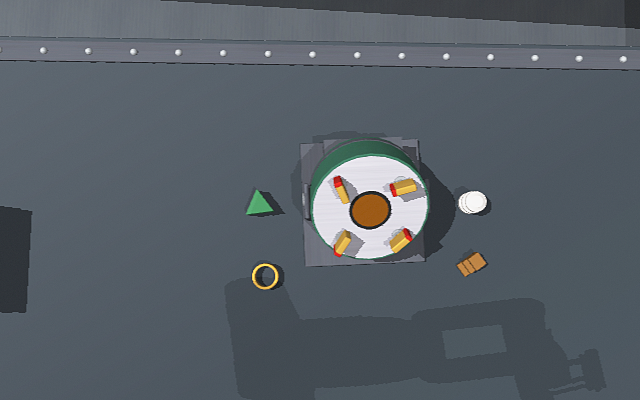

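View pics/wrist0.png

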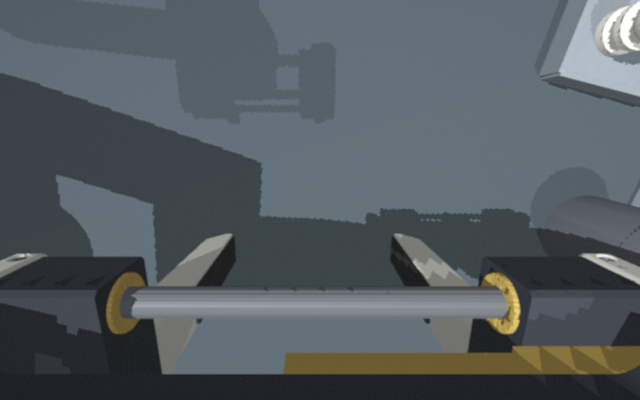

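```bash
cat > h.py <<'E'
from bench import manip
import numpy as np, cv2
from scipy.spatial.transform import Rotation as R
def rot(q): return R.from_quat([q[1],q[2],q[3],q[0]]).as_matrix()
def ray(cam,uv):
    K=cam["camera_matrix"]; p=np.linalg.inv(K)@np.array([uv[0],uv[1],1.0])
    d=rot(cam["attitude"])@np.array([p[0],-p[1],-p[2]]); return np.array(cam["xyz"]),d/np.linalg.norm(d)
def proj(cam,P):
    c=rot(cam["attitude"]).T@(np.asarray(P)-cam["xyz"]); p=cam["camera_matrix"]@np.array([c[0],-c[1],-c[2]]); return p[:2]/p[2]
def tri(rays):
    A=np.zeros((3,3));b=np.zeros(3)
    for o,d in rays:
        M=np.eye(3)-np.outer(d,d);A+=M;b+=M@o
    X=np.linalg.solve(A,b); return X,[float(np.linalg.norm((np.eye(3)-np.outer(d,d))@(X-o))) for o,d in rays]
def snap(n,tag):
    r=manip.read_camera(n); cv2.imwrite(f"pics/{tag}.png",r["image"][:,:,::-1]); np.savez(f"{tag}.npz",**{k:np.asarray(v) for k,v in r.items()}); return r
def load(tag): return dict(np.load(f"{tag}.npz"))
def state():
    o=manip.get_obs(); T=rot(o["ee_rot"])
    print("t",round(o["clock"],2),"pos",np.round(o["tool_pos"],4),"yaw",round(np.degrees(np.arctan2(T[1,0],T[0,0])),2),"z",np.round(T[:,2],3),"q",np.round(o["qpos"],2),"F",np.round(o["contact_force"],1),"M",np.round(o["moment"],2),"op",round(o["opening"],3)); return o
def go(P):
    o=manip.get_obs(); T=rot(o["ee_rot"]); print("travel cm",np.round(T.T@(np.asarray(P)-o["tool_pos"])*100,2))
E
python3 -c "
from h import *
o=state(); go([.42,-.06,.50])
snap('top','t0');snap('scene','s0')"
```

```text
t 0.15 pos [ 0.1349 -0.5844  0.4039] yaw -77.01 z [-0.     0.001 -1.   ] q [-1.43  0.13  1.49  0.    1.52 -0.09] F [ 0.3 -0.6 -0.3] M [-0.06  0.   -0.02] op 0.999
travel cm [-44.71 -39.57  -9.54]
```

Emit:
move_arm(targets=[{"travel": [0,0,-4.8],"twist": 0,"grip": 1},{"travel": [0,0,-4.8],"twist": 0,"grip": 0.4},{"travel": [-3.2,-2.8,0],"twist": 0,"grip": 0.4},{"travel": [-3.2,-2.8,0],"twist": 0,"grip": 0.4},{"travel": [-3.2,-2.8,0],"twist": 0,"grip": 0.4},{"travel": [-3.2,-2.8,0],"twist": 0,"grip": 0.4},{"travel": [-3.2,-2.8,0],"twist": 0,"grip": 0.4},{"travel": [-3.2,-2.8,0],"twist": 0,"grip": 0.4},{"travel": [-3.2,-2.8,0],"twist": 0,"grip": 0.4},{"travel": [-3.2,-2.8,0],"twist": 0,"grip": 0.4},{"travel": [-3.2,-2.8,0],"twist": 0,"grip": 0.4},{"travel": [-3.2,-2.8,0],"twist": 0,"grip": 0.4},{"travel": [-3.2,-2.8,0],"twist": 0,"grip": 0.4},{"travel": [-3.2,-2.8,0],"twist": 0,"grip": 0.4},{"travel": [-3.2,-2.8,0],"twist": 0,"grip": 0.4},{"travel": [0,0,0],"twist": 0,"grip": 0.4}])

```text
clock: 1.85
tool_pos: [0.4028, -0.0792, 0.504]
ee_rot: [-0.003, 0.781, -0.624, 0.001]
contact_force: [0.1, -0.8, 0.8]
opening: 0.398
```

```bash
python3 -c "
from h import *
snap('wrist','w1');o=state();go([.42,-.06,.5])"
```

```text
t 1.9 pos [ 0.4022 -0.0808  0.504 ] yaw -77.29 z [ 0.004  0.003 -1.   ] q [-0.33 -0.42  1.8   0.    1.75  1.02] F [-0.2 -0.7  0.5] M [ 0.02 -0.06 -0.  ] op 0.398
travel cm [-1.64 -2.19  0.41]
```

View pics/w1.png

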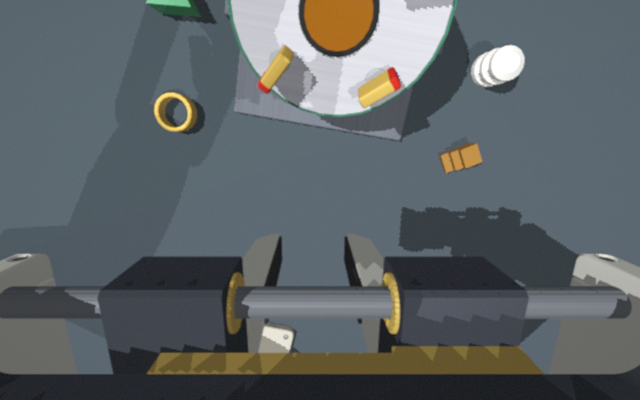

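Emit:
move_arm(targets=[{"travel": [-1,-4,0],"twist": 0,"grip": 0.4},{"travel": [-1,-4,0],"twist": 0,"grip": 0.4},{"travel": [-1,-4,0],"twist": 0,"grip": 0.4},{"travel": [0,0,0],"twist": 0,"grip": 0.4}])

```text
clock: 2.3
tool_pos: [0.515, -0.0273, 0.5038]
ee_rot: [-0.001, 0.78, -0.626, 0.001]
contact_force: [-0.7, -0.8, -0.1]
opening: 0.397
```

```bash
python3 -c "
from h import *
snap('wrist','w2');o=state()"
```

```text
t 2.35 pos [ 0.5137 -0.0281  0.5046] yaw -77.57 z [ 0.004 -0.001 -1.   ] q [-0.15 -0.12  1.56 -0.    1.7   1.2 ] F [ 0.3  0.5 -0.5] M [-0.01  0.    0.  ] op 0.401
```

View pics/w2.png

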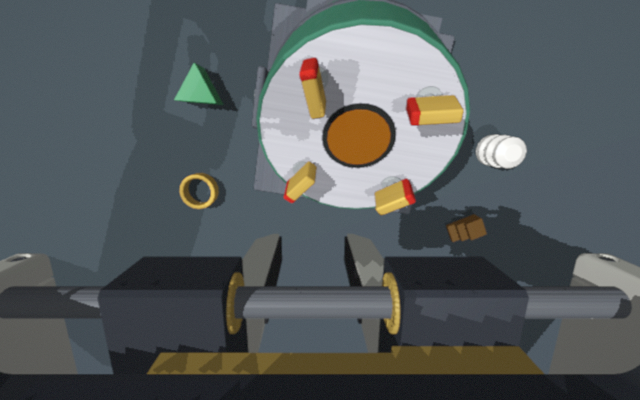

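Emit:
move_arm(targets=[{"travel": [-4,0,0],"twist": 0,"grip": 0.4},{"travel": [-4,0,0],"twist": 0,"grip": 0.4},{"travel": [-4,0,0],"twist": 0,"grip": 0.4},{"travel": [0,0,0],"twist": 0,"grip": 0.4}])

```text
clock: 2.75
tool_pos: [0.4856, 0.0848, 0.5046]
ee_rot: [0.0, 0.776, -0.63, 0.002]
contact_force: [-0.1, 0.1, 0.7]
opening: 0.4
```

```bash
python3 -c "
from h import *
snap('wrist','w3');o=state()"
```

```text
t 2.8 pos [0.486  0.0832 0.5047] yaw -78.2 z [ 0.003 -0.005 -1.   ] q [ 0.07 -0.18  1.61 -0.    1.71  1.43] F [ 1.5 -0.6 -0. ] M [-0.   -0.01 -0.02] op 0.401
```

View pics/w3.png

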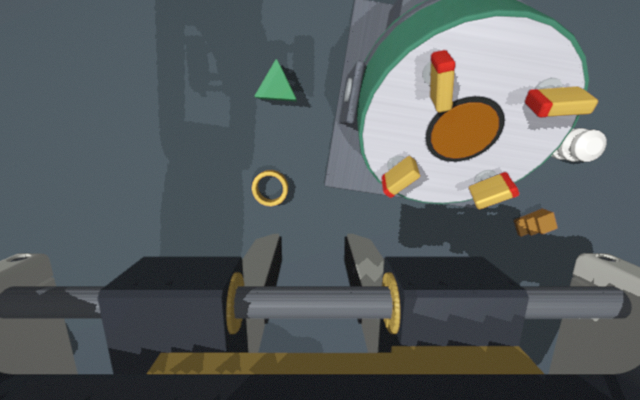

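```bash
python3 -c "
from h import *
a=cv2.imread('pics/w2.png')[40:225,240:500]; b=cv2.imread('pics/t0.png')[140:270,290:450]
cv2.imwrite('pics/w2z.png',cv2.resize(a,None,fx=3,fy=3,interpolation=0))
cv2.imwrite('pics/t0z.png',cv2.resize(b,None,fx=4,fy=4,interpolation=0))
r=load('w2')['image']
for uv in [(312,88),(322,100),(311,70),(303,66),(440,103),(440,118),(300,178),(308,185),(395,190),(395,203)]: print(uv,r[uv[1],uv[0]])
"
```

```text
(312, 88) [186 156  74]
(322, 100) [116  95  44]
(311, 70) [221  54  45]
(303, 66) [181  41  33]
(440, 103) [184 154  72]
(440, 118) [214 183  92]
(300, 178) [187 157  76]
(308, 185) [210 179  88]
(395, 190) [189 157  75]
(395, 203) [227 195  99]
```

View pics/w2z.png

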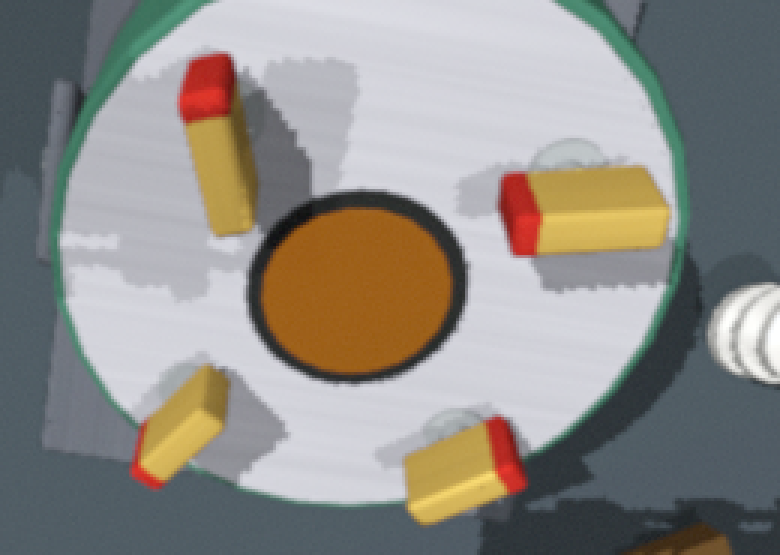

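View pics/t0z.png

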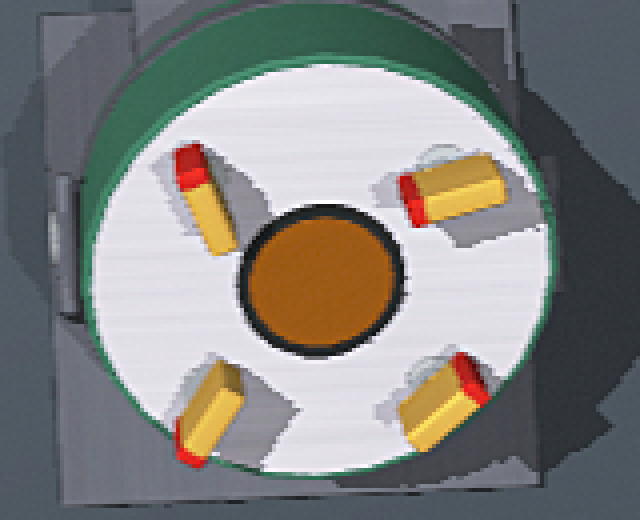

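```bash
cat > plane.py <<'E'
from h import *
from scipy.optimize import least_squares
data=[]
for t in ['w2','w3','t0']:
    c=load(t); im=c['image']; hsv=cv2.cvtColor(im,cv2.COLOR_RGB2HSV)
    # amber
    m=cv2.inRange(hsv,(8,180,80),(16,255,210))
    n,l,s,ce=cv2.connectedComponentsWithStats(m); i=1+np.argmax(s[1:,4]); cnt=max(cv2.findContours((l==i).astype(np.uint8),0,1)[0],key=len)
    e=cv2.fitEllipse(cnt); 
    # white: low saturation
    w=cv2.inRange(hsv,(0,0,105),(179,40,255)); w=cv2.morphologyEx(w,cv2.MORPH_OPEN,np.ones((3,3)))
    n,l,s,_=cv2.connectedComponentsWithStats(w); lab=[j for j in range(1,n) if s[j,4]>3000]
    k=max(lab,key=lambda j:s[j,4]); cw=max(cv2.findContours((l==k).astype(np.uint8),0,1)[0],key=len)
    hull=cw[:,0,:].astype(float)
    # sample contour pts beyond 0.85 of ellipse hull fit
    eh=cv2.fitEllipse(cv2.convexHull(cw))
    print(t,'amber',np.round(e,1) if 0 else (np.round(e[0],1),np.round(e[1],1)),'white',np.round(eh[0],1),np.round(eh[1],1))
    a=np.radians(eh[2]); d=hull-eh[0]; u=np.c_[d@[np.cos(a),np.sin(a)]/(eh[1][0]/2),d@[-np.sin(a),np.cos(a)]/(eh[1][1]/2)]
    hull=hull[np.abs(np.hypot(*u.T)-1)<.06]
    vis=im[:,:,::-1].copy()
    for p in hull: cv2.circle(vis,tuple(int(v) for v in p),0,(255,0,255),-1)
    cv2.drawContours(vis,[cnt],-1,(255,255,0),1); cv2.imwrite(f'pics/{t}_c.png',vis)
    data.append((c,hull,cnt[:,0,:].astype(float)))
def frame(p):
    yaw,tilt=p[3],p[4]
    n=np.array([-np.sin(tilt)*np.cos(yaw),-np.sin(tilt)*np.sin(yaw),np.cos(tilt)])
    x=np.array([np.cos(tilt)*np.cos(yaw),np.cos(tilt)*np.sin(yaw),np.sin(tilt)]); return n,x,np.cross(n,x)
def hit(c,uv,P,n):
    o,d=ray(c,uv); return o+d*((P-o)@n)/(d@n)
def res(p,views=(0,1,2)):
    n,x,y=frame(p); out=[]
    for vi in views:
        c,h,am=data[vi]
        out+= [(np.linalg.norm(hit(c,q,p[:3],n)-p[:3])-.108)*1e3 for q in h[::2]]
        W=p[:3]+.004*n
        out+= [(np.linalg.norm(hit(c,q,W,n)-W)-p[5])*1e3 for q in am[::2]]
    return out
if __name__=='__main__':
  for v in [(0,1,2),(0,1),(2,0)]:
    s=least_squares(res,[.52,-.05,.16,0,.52,.032],loss='soft_l1',kwargs=dict(views=v)); r=np.array(res(s.x,v))
    print(v,np.round(s.x[:3],4),'yaw,tilt',np.round(np.degrees(s.x[3:5]),2),s.x[5],'rms',np.sqrt(np.mean(r**2)),np.median(abs(r)))
    if len(v)==3: np.save('plane.npy',s.x)
E
python3 plane.py
```

```text
w2 amber (array([358.3, 136.4]), array([53.7, 62. ])) white [362.4 116. ] [181.6 207.2]
w3 amber (array([464.5, 129.8]), array([49.4, 70.4])) white [487.9 115.6] [189.5 253.7]
t0 amber (array([369.9, 210. ]), array([30.6, 35.1])) white [128.1  20.1] [  37.5 1083.5]
(0, 1, 2) [0.6266 0.0824 0.5713] yaw,tilt [-2.22 47.79] 0.10688093084919395 rms 63.92529253802467 8.017853526189327
(0, 1) [ 0.5841 -0.063   0.1486] yaw,tilt [ 1.39 29.97] 0.03312917254487204 rms 8.542564154108078 0.451045342450343
(2, 0) [0.5823 0.038  0.8299] yaw,tilt [-5.21 26.63] 0.03911696239802689 rms 17.0845621405683 3.8467747989398697
```

```bash
sed -i "s/    w=cv2.inRange(hsv,(0,0,105)/    if t=='t0': hsv[:,:300]=0; hsv[:,445:]=0; hsv[:135]=0; hsv[275:]=0\n    w=cv2.inRange(hsv,(0,0,150 if t=='t0' else 105)/" plane.py; python3 plane.py; python3 -c "
import cv2,numpy as np
a=cv2.imread('pics/w2_c.png')[0:230,220:520];b=cv2.imread('pics/t0_c.png')[130:280,290:450]
cv2.imwrite('pics/c1.png',np.hstack([cv2.resize(a,(460,353)),cv2.resize(b,(340,353))]))"
```

```text
w2 amber (array([358.3, 136.4]), array([53.7, 62. ])) white [362.4 116. ] [181.6 207.2]
w3 amber (array([464.5, 129.8]), array([49.4, 70.4])) white [487.9 115.6] [189.5 253.7]
t0 amber (array([369.9, 210. ]), array([30.6, 35.1])) white [369.7 206.9] [101.4 115.2]
(0, 1, 2) [ 0.5841 -0.0628  0.1488] yaw,tilt [ 1.58 30.27] 0.03311136606775076 rms 7.633806856902265 0.511642789463404
(0, 1) [ 0.5841 -0.063   0.1486] yaw,tilt [ 1.39 29.97] 0.03312917254487204 rms 8.542564154108078 0.451045342450343
(2, 0) [ 0.5843 -0.0627  0.1478] yaw,tilt [ 2.6  29.99] 0.033177887349587515 rms 1.1900340935883442 0.4706736928880087
```

View pics/c1.png

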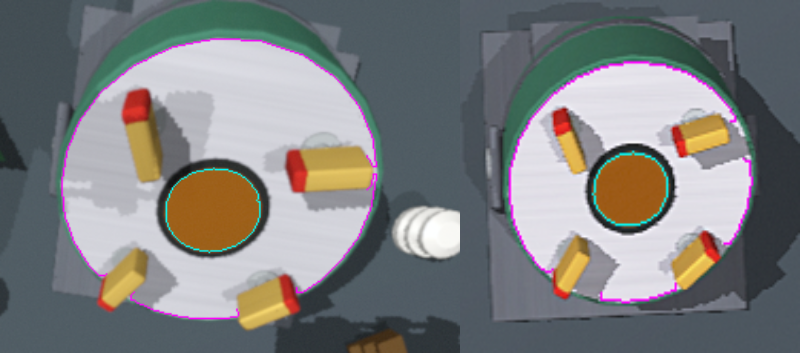

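```bash
python3 -c "
from plane import *
p=np.load('plane.npy'); n,x,y=frame(p); P=p[:3]+.041*n
S=2.0 # px per mm
ims=[]
for t in ['w2','w3','t0']:
    c=load(t); src=[];dst=[]
    for a,b in [(-.1,-.1),(-.1,.1),(.1,.1),(.1,-.1)]:
        src.append(proj(c,P+a*x+b*y)); dst.append([200-b*1e3*S*.95,200-a*1e3*S*.95])
    H=cv2.getPerspectiveTransform(np.float32(src),np.float32(dst)); im=cv2.warpPerspective(c['image'],H,(400,400),flags=cv2.INTER_CUBIC)[:,:,::-1].copy()
    cv2.imwrite(f'pics/r_{t}.png',im)
    im=im.copy(); cv2.circle(im,(200,200),int(78*1.9),(255,0,0),1); ims.append(im)
cv2.imwrite('pics/rect.png',np.hstack(ims[:2]))
cv2.imwrite('pics/rectt.png',ims[2])
"
```

```text
w2 amber (array([358.3, 136.4]), array([53.7, 62. ])) white [362.4 116. ] [181.6 207.2]
w3 amber (array([464.5, 129.8]), array([49.4, 70.4])) white [487.9 115.6] [189.5 253.7]
t0 amber (array([369.9, 210. ]), array([30.6, 35.1])) white [369.7 206.9] [101.4 115.2]
```

View pics/rect.png

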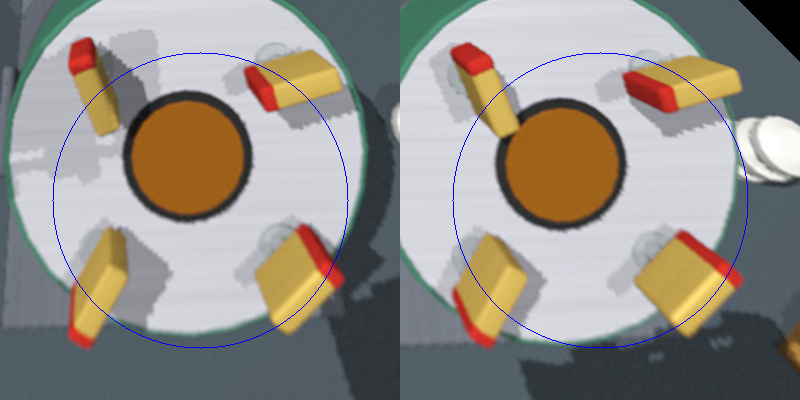

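View pics/rectt.png

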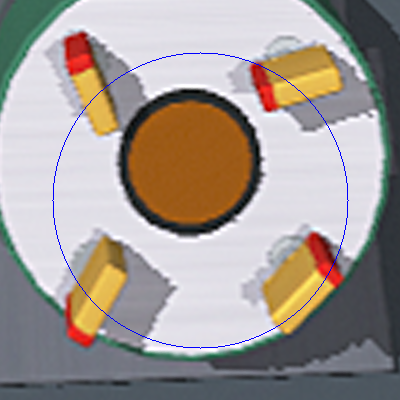

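```bash
python3 -c "
import cv2,numpy as np
rows=[]
for t in ['w2','w3','t0']:
    im=cv2.imread(f'pics/r_{t}.png'); rows.append(np.hstack([cv2.resize(im[y:y+120,x:x+120],(266,266),interpolation=cv2.INTER_CUBIC) for x,y in [(40,25),(235,30),(240,220)]]))
cv2.imwrite('pics/kn.png',np.vstack(rows[:2]))
cv2.imwrite('pics/kn2.png',rows[2])
im2=cv2.hconcat([cv2.resize(cv2.imread(f'pics/r_{t}.png')[220:360,50:190],(266,266)) for t in ['w2','w3','t0']]);cv2.imwrite('pics/knd.png',im2)
"
```

```text
(no output)
```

View pics/kn.png

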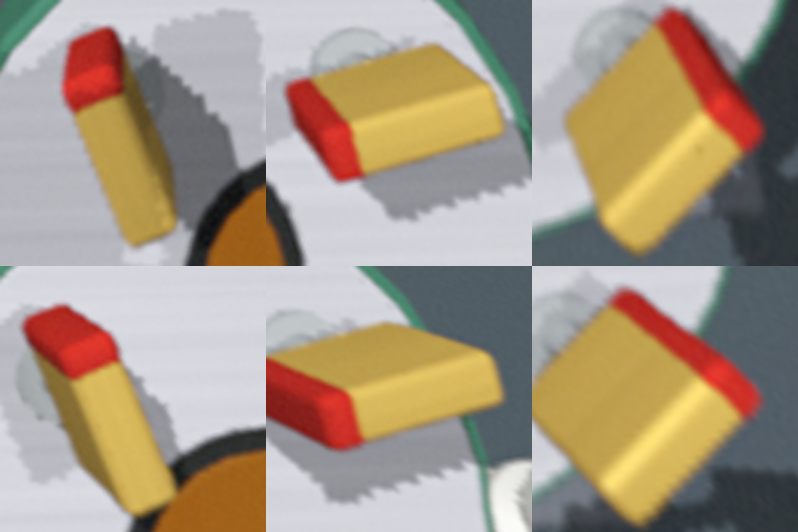

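View pics/kn2.png

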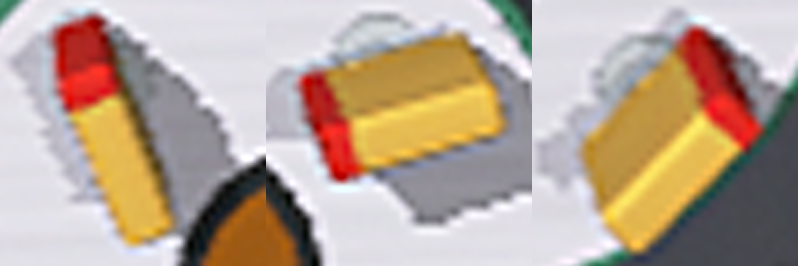

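View pics/knd.png

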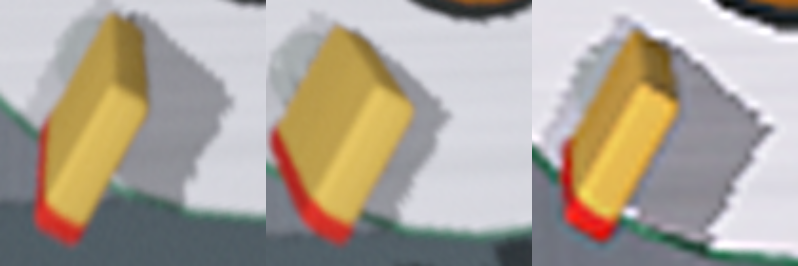

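```bash
cat > plan.py <<'E'
from h import *
p=np.load('plane.npy'); p[3]=np.radians(1.8); p[4]=np.radians(30.1)
yaw,t=p[3],p[4]
n=np.array([-np.sin(t)*np.cos(yaw),-np.sin(t)*np.sin(yaw),np.cos(t)]); x=np.array([np.cos(t)*np.cos(yaw),np.cos(t)*np.sin(yaw),np.sin(t)]); y=np.cross(n,x)
K={'a':(.056,.0552,21),'b':(.057,-.0545,105),'c':(-.0535,-.055,133),'d':(-.0545,.055,152)}
def plan(k,th=None,tip=-.003,up=0):
    a,b,th0=K[k]; th=np.radians(th0 if th is None else th)
    G=p[:3]+a*x+b*y+.028*n; d=np.cos(th)*x+np.sin(th)*y; phi=np.degrees(np.arctan2(d[1],d[0]))
    tcp=G+[-.003,0,.1861+tip+up]; tyaw=phi-90
    o=state(); T=rot(o['ee_rot']); cy=np.degrees(np.arctan2(T[1,0],T[0,0]))
    w=(cy-tyaw+90)%180-90   # positive twist lowers yaw
    print(k,'grip',np.round(G,4),'tcp',np.round(tcp,4),'toolyaw',round(tyaw,1),'travel cm (cur axes)',np.round(T.T@(tcp-o['tool_pos'])*100,2),'twist',round(w,1))
    c,s=np.cos(np.radians(cy-w)),np.sin(np.radians(cy-w)); T2=np.array([[c,s,0],[s,-c,0],[0,0,-1]]).T
    print('   travel in twisted axes',np.round(T2.T@(tcp-o['tool_pos'])*100,2))
E
python3 -c "
from plan import *
for k in 'abcd': plan(k,up=.04)"
```

```text
t 2.8 pos [0.486  0.0832 0.5047] yaw -78.2 z [ 0.003 -0.005 -1.   ] q [ 0.07 -0.18  1.61 -0.    1.71  1.43] F [ 1.5 -0.6 -0. ] M [-0.   -0.01 -0.02] op 0.401
a grip [ 0.6168 -0.0066  0.2011] tcp [ 0.6138 -0.0066  0.4242] toolyaw -64.3 travel cm (cur axes) [ 11.36 -10.66   8.13] twist -13.9
   travel in twisted axes [13.63 -7.62  8.05]
t 2.8 pos [0.486  0.0832 0.5047] yaw -78.2 z [ 0.003 -0.005 -1.   ] q [ 0.07 -0.18  1.61 -0.    1.71  1.43] F [ 1.5 -0.6 -0. ] M [-0.   -0.01 -0.02] op 0.401
b grip [ 0.6211 -0.1162  0.2016] tcp [ 0.6181 -0.1162  0.4247] toolyaw 14.9 travel cm (cur axes) [22.18 -8.84  8.13] twist 86.9
   travel in twisted axes [ -7.66 -22.66   8.  ]
t 2.8 pos [0.486  0.0832 0.5047] yaw -78.2 z [ 0.003 -0.005 -1.   ] q [ 0.07 -0.18  1.61 -0.    1.71  1.43] F [ 1.5 -0.6 -0. ] M [-0.   -0.01 -0.02] op 0.401
c grip [ 0.5256 -0.1197  0.1462] tcp [ 0.5226 -0.1197  0.3693] toolyaw 40.7 travel cm (cur axes) [20.54  0.6  13.65] twist 61.1
   travel in twisted axes [ 10.46 -17.77  13.54]
t 2.8 pos [0.486  0.0832 0.5047] yaw -78.2 z [ 0.003 -0.005 -1.   ] q [ 0.07 -0.18  1.61 -0.    1.71  1.43] F [ 1.5 -0.6 -0. ] M [-0.   -0.01 -0.02] op 0.401
d grip [ 0.5212 -0.0098  0.1457] tcp [ 0.5182 -0.0098  0.3688] toolyaw 60.2 travel cm (cur axes) [ 9.69 -1.23 13.64] twist 41.6
   travel in twisted axes [ 6.47 -7.42 13.59]
```

Emit:
move_arm(targets=[{"travel": [0,0,0],"twist": -7,"grip": 0.42},{"travel": [0,0,0],"twist": -7,"grip": 0.42},{"travel": [3.4,-1.9,0],"twist": 0,"grip": 0.42},{"travel": [3.4,-1.9,0],"twist": 0,"grip": 0.42},{"travel": [3.4,-1.9,0],"twist": 0,"grip": 0.42},{"travel": [3.4,-1.9,0],"twist": 0,"grip": 0.42},{"travel": [0,0,4],"twist": 0,"grip": 0.42},{"travel": [0,0,2],"twist": 0,"grip": 0.42},{"travel": [0,0,0],"twist": 0,"grip": 0.42}])

```text
clock: 3.7
tool_pos: [0.6158, -0.033, 0.4504]
ee_rot: [0.002, 0.845, -0.534, 0.009]
contact_force: [-0.5, 0.8, 0.1]
opening: 0.42
```

```bash
python3 -c "
from plan import *
plan('a');snap('wrist','w4')"
```

```text
t 3.7 pos [ 0.6158 -0.033   0.4504] yaw -64.58 z [ 0.013 -0.013 -1.   ] q [-0.13  0.15  1.38 -0.01  1.59  0.99] F [-0.5  0.8  0.1] M [0.01 0.01 0.06] op 0.42
a grip [ 0.6168 -0.0066  0.2011] tcp [ 0.6138 -0.0066  0.3842] toolyaw -64.3 travel cm (cur axes) [-2.58 -0.91  6.59] twist -0.3
   travel in twisted axes [-2.47 -0.96  6.63]
```

View pics/w4.png

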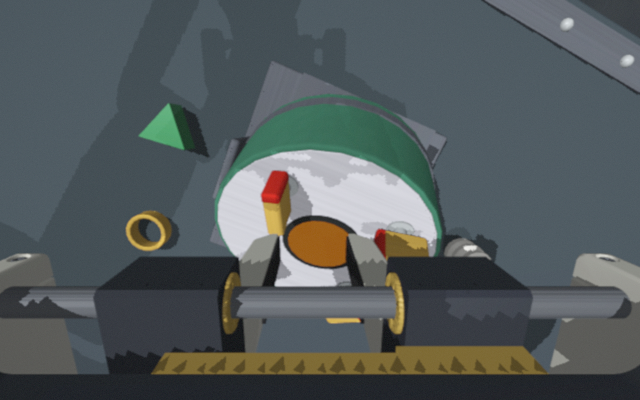

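Emit:
move_arm(targets=[{"travel": [-1.3,-0.5,0],"twist": 0,"grip": 0.42},{"travel": [-0.7,-0.3,0],"twist": 0,"grip": 0.42},{"travel": [0,0,1.4],"twist": 0,"grip": 0.42},{"travel": [0,0,0],"twist": 0,"grip": 0.42}])

```text
clock: 4.15
tool_pos: [0.6138, -0.011, 0.4423]
ee_rot: [0.0, 0.845, -0.535, 0.012]
contact_force: [-0.5, 0.5, 0.1]
opening: 0.422
```

```bash
python3 -c "
from plan import *
plan('a')"
```

```text
t 4.15 pos [ 0.6138 -0.011   0.4423] yaw -64.64 z [ 0.021 -0.014 -1.   ] q [-0.1   0.14  1.4  -0.01  1.57  1.03] F [-0.5  0.5  0.1] M [0.02 0.04 0.04] op 0.422
a grip [ 0.6168 -0.0066  0.2011] tcp [ 0.6138 -0.0066  0.3842] toolyaw -64.3 travel cm (cur axes) [-0.53 -0.12  5.81] twist -0.4
   travel in twisted axes [-0.41 -0.19  5.82]
```

```bash
python3 - <<'E'
s=open('plan.py').read()
s=s.replace("tcp=G+[-.003,0,.1861+tip+up]; tyaw=phi-90\n    o=state(); T=rot(o['ee_rot']);","tyaw=phi-90\n    o=state(); T=rot(o['ee_rot']); tcp=G+[-.003,0,tip+up]-.1861*T[:,2];")
open('plan.py','w').write(s)
E
python3 -c "
from plan import *
plan('a')"
```

```text
t 4.15 pos [ 0.6138 -0.011   0.4423] yaw -64.64 z [ 0.021 -0.014 -1.   ] q [-0.1   0.14  1.4  -0.01  1.57  1.03] F [-0.5  0.5  0.1] M [0.02 0.04 0.04] op 0.422
a grip [ 0.6168 -0.0066  0.2011] tcp [ 0.6099 -0.0039  0.3841] toolyaw -64.3 travel cm (cur axes) [-0.93  0.12  5.8 ] twist -0.4
   travel in twisted axes [-0.81  0.04  5.82]
```

Emit:
move_arm(targets=[{"travel": [-0.8,0.1,0],"twist": 0,"grip": 0.42},{"travel": [0,0,2],"twist": 0,"grip": 0.42},{"travel": [0,0,1.2],"twist": 0,"grip": 0.42},{"travel": [0,0,0],"twist": 0,"grip": 0.42}])

```text
clock: 4.55
tool_pos: [0.6095, -0.0024, 0.4111]
ee_rot: [-0.0, 0.846, -0.534, 0.014]
contact_force: [0.1, 0.3, 0.1]
opening: 0.421
```

```bash
python3 -c "
from plan import *
plan('a');snap('wrist','w5')"
```

```text
t 4.55 pos [ 0.6095 -0.0024  0.4111] yaw -64.51 z [ 0.024 -0.014 -1.   ] q [-0.08  0.14  1.47 -0.01  1.51  1.04] F [0.1 0.3 0.1] M [ 0.02 -0.09  0.03] op 0.421
a grip [ 0.6168 -0.0066  0.2011] tcp [ 0.6094 -0.0039  0.3841] toolyaw -64.3 travel cm (cur axes) [0.07 0.11 2.7 ] twist -0.2
   travel in twisted axes [0.14 0.07 2.7 ]
```

View pics/w5.png

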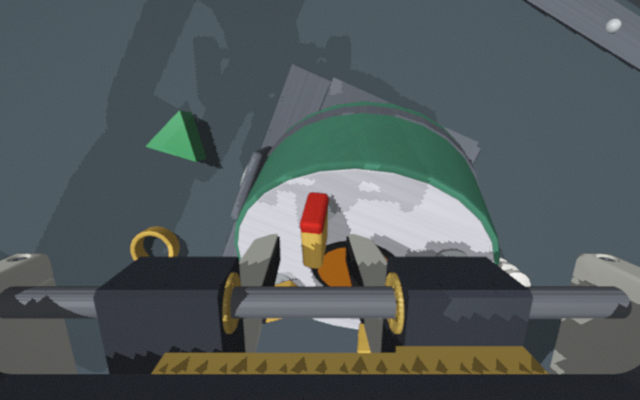

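Emit:
move_arm(targets=[{"travel": [0,0,1],"twist": 0,"grip": 0.42},{"travel": [0,0,1],"twist": 0,"grip": 0.42},{"travel": [0,0,0.4],"twist": 0,"grip": 0.42},{"travel": [0,0,0],"twist": 0,"grip": 0.42}])

```text
clock: 5.0
tool_pos: [0.6106, -0.0028, 0.3876]
ee_rot: [-0.001, 0.846, -0.534, 0.015]
contact_force: [0.1, -0.3, -0.5]
opening: 0.424
```

```bash
python3 -c "
from plan import *
plan('a')"
```

```text
t 5.0 pos [ 0.6106 -0.0028  0.3876] yaw -64.53 z [ 0.026 -0.014 -1.   ] q [-0.08  0.15  1.49 -0.01  1.47  1.04] F [ 0.1 -0.3 -0.5] M [-0.01 -0.02  0.03] op 0.424
a grip [ 0.6168 -0.0066  0.2011] tcp [ 0.6089 -0.0039  0.3841] toolyaw -64.3 travel cm (cur axes) [0.02 0.2  0.35] twist -0.3
   travel in twisted axes [0.02 0.2  0.35]
```

Close and feel.

Emit:
move_arm(targets=[{"travel": [0,0.1,0.2],"twist": 0,"grip": 0.1},{"travel": [0,0,0],"twist": 0,"grip": 0.1},{"travel": [0,0,0],"twist": 0,"grip": 0.1},{"travel": [0,0,0],"twist": 0,"grip": 0.1}])

```text
clock: 5.4
tool_pos: [0.6096, -0.0031, 0.3858]
ee_rot: [-0.001, 0.846, -0.534, 0.015]
contact_force: [-1.5, 2.2, -2.3]
opening: 0.162
```

```bash
python3 -c "
from plan import *
plan('a')"
```

```text
t 5.4 pos [ 0.6096 -0.0031  0.3858] yaw -64.53 z [ 0.026 -0.014 -1.   ] q [-0.09  0.15  1.5  -0.01  1.46  1.04] F [-1.5  2.2 -2.3] M [ 0.31  0.21 -0.12] op 0.162
a grip [ 0.6168 -0.0066  0.2011] tcp [ 0.6089 -0.004   0.3841] toolyaw -64.3 travel cm (cur axes) [0.05 0.1  0.17] twist -0.3
   travel in twisted axes [0.05 0.1  0.17]
```

Emit:
move_arm(targets=[{"travel": [0,0,0],"twist": 5,"grip": 0.1},{"travel": [0,0,0],"twist": 5,"grip": 0.1},{"travel": [0,0,0],"twist": 0,"grip": 0.1}])

```text
clock: 5.7
tool_pos: [0.6093, -0.0032, 0.3863]
ee_rot: [-0.002, 0.794, -0.607, 0.014]
contact_force: [-0.3, 1.0, -1.9]
opening: 0.152
```

```bash
python3 -c "
from plan import *
plan('a')"
```

```text
t 5.7 pos [ 0.6093 -0.0032  0.3863] yaw -74.83 z [ 0.025 -0.014 -1.   ] q [-0.09  0.15  1.5  -0.01  1.46  1.22] F [-0.3  1.  -1.9] M [-0.07  0.   -0.1 ] op 0.152
a grip [ 0.6168 -0.0066  0.2011] tcp [ 0.6091 -0.0039  0.3841] toolyaw -64.3 travel cm (cur axes) [0.05 0.05 0.22] twist -10.6
   travel in twisted axes [0.05 0.05 0.22]
```

Emit:
move_arm(targets=[{"travel": [0,0,0],"twist": 5,"grip": 0.1},{"travel": [0,0,0],"twist": 5,"grip": 0.1},{"travel": [0,0,0],"twist": 5,"grip": 0.1},{"travel": [0,0,0],"twist": 5,"grip": 0.1},{"travel": [0,0,0],"twist": 5,"grip": 0.1},{"travel": [0,0,0],"twist": 0,"grip": 0.1}])

```text
clock: 6.3
tool_pos: [0.6089, -0.0035, 0.387]
ee_rot: [0.005, -0.644, 0.765, -0.013]
contact_force: [-1.6, -1.3, -1.4]
opening: 0.152
```

```bash
python3 -c "
from plan import *
plan('a',-11)"
```

```text
t 6.3 pos [ 0.6089 -0.0035  0.387 ] yaw -99.78 z [ 0.025 -0.015 -1.   ] q [-0.09  0.15  1.5  -0.01  1.47  1.66] F [-1.6 -1.3 -1.4] M [0.45 0.03 0.25] op 0.152
a grip [ 0.6168 -0.0066  0.2011] tcp [ 0.6092 -0.0038  0.3841] toolyaw -100.9 travel cm (cur axes) [ 0.03 -0.03  0.29] twist 1.1
   travel in twisted axes [ 0.03 -0.04  0.29]
```

Emit:
move_arm(targets=[{"travel": [0,0,0],"twist": 0,"grip": 0.42},{"travel": [0,0,0],"twist": 0,"grip": 0.42},{"travel": [0,0,-2],"twist": 0,"grip": 0.42},{"travel": [0,0,-3],"twist": 0,"grip": 0.42},{"travel": [0,0,-2],"twist": 0,"grip": 0.42},{"travel": [0,0,0],"twist": -8.5,"grip": 0.42},{"travel": [0,0,0],"twist": -8.5,"grip": 0.42},{"travel": [0,0,0],"twist": -8.5,"grip": 0.42},{"travel": [0,0,0],"twist": -8.5,"grip": 0.42},{"travel": [0,0,0],"twist": -8.5,"grip": 0.42},{"travel": [0,0,0],"twist": -8.5,"grip": 0.42},{"travel": [0,0,0],"twist": -8.5,"grip": 0.42},{"travel": [0,0,0],"twist": -8.5,"grip": 0.42},{"travel": [0,0,0],"twist": -8.5,"grip": 0.42},{"travel": [0,0,0],"twist": -8.5,"grip": 0.42},{"travel": [0,0,0],"twist": -8.5,"grip": 0.42},{"travel": [0,0,0],"twist": -8.5,"grip": 0.42},{"travel": [0,0,0],"twist": -8.5,"grip": 0.42},{"travel": [0,0,0],"twist": -8.5,"grip": 0.42},{"travel": [0,0,0],"twist": -8.5,"grip": 0.42}])

```text
clock: 8.3
tool_pos: [0.6093, -0.002, 0.4632]
ee_rot: [0.012, 0.965, 0.261, 0.016]
contact_force: [-1.0, -0.1, 0.3]
opening: 0.418
```

```bash
python3 -c "
from plan import *
plan('c')
snap('top','t1')
cv2.imwrite('pics/t1z.png',cv2.resize(cv2.imread('pics/t1.png')[130:280,290:450],None,fx=4,fy=4))"
```

```text
t 8.3 pos [ 0.6093 -0.002   0.4632] yaw 30.31 z [ 0.037 -0.015 -0.999] q [-0.08  0.12  1.39 -0.01  1.59 -0.61] F [-1.  -0.1  0.3] M [-0.04 -0.11  0.01] op 0.418
c grip [ 0.5256 -0.1197  0.1462] tcp [ 0.5157 -0.1168  0.3291] toolyaw 40.7 travel cm (cur axes) [-14.19   4.77  13.23] twist -10.4
   travel in twisted axes [-14.58   2.6   13.41]
```

View pics/t1z.png

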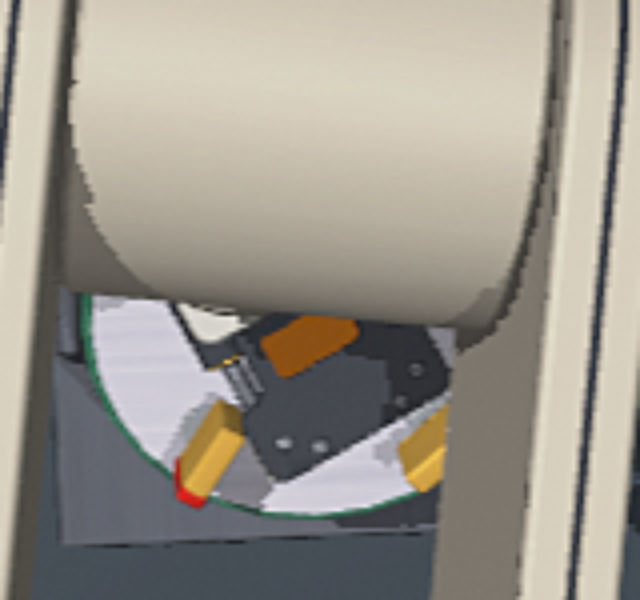

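Emit:
move_arm(targets=[{"travel": [0,0,0],"twist": -7,"grip": 0.42},{"travel": [-3.2,0.5,0],"twist": -2,"grip": 0.42},{"travel": [-3.2,0.5,0],"twist": 0,"grip": 0.42},{"travel": [-3.2,0.5,0],"twist": 0,"grip": 0.42},{"travel": [-2,0.4,3],"twist": 0,"grip": 0.42},{"travel": [-0.3,0,3],"twist": 0,"grip": 0.42},{"travel": [0,0,1],"twist": 0,"grip": 0.42},{"travel": [0,0,0],"twist": 0,"grip": 0.42}])

```text
clock: 9.15
tool_pos: [0.5308, -0.0961, 0.3921]
ee_rot: [0.016, 0.94, 0.34, 0.018]
contact_force: [0.1, 0.1, 0.2]
opening: 0.421
```

```bash
python3 -c "
from plan import *
plan('c')"
```

```text
t 9.15 pos [ 0.5308 -0.0961  0.3921] yaw 39.79 z [ 0.044 -0.017 -0.999] q [-0.27 -0.05  1.7  -0.    1.45 -0.97] F [0.1 0.1 0.2] M [-0.02 -0.16  0.04] op 0.421
c grip [ 0.5256 -0.1197  0.1462] tcp [ 0.5144 -0.1165  0.3291] toolyaw 40.7 travel cm (cur axes) [-2.71  0.25  6.26] twist -0.9
   travel in twisted axes [-2.57  0.47  6.31]
```

Emit:
move_arm(targets=[{"travel": [-1.4,0.2,0],"twist": 0,"grip": 0.42},{"travel": [-0.8,0.1,0],"twist": -1,"grip": 0.42},{"travel": [-0.2,0,1.5],"twist": 0,"grip": 0.42},{"travel": [0,0,0],"twist": 0,"grip": 0.42}])

```text
clock: 9.55
tool_pos: [0.5154, -0.1149, 0.3802]
ee_rot: [0.017, 0.937, 0.349, 0.02]
contact_force: [-1.2, 0.7, -0.0]
opening: 0.42
```

```bash
python3 -c "
from plan import *
plan('c');snap('wrist','w6')"
```

```text
t 9.55 pos [ 0.5154 -0.1149  0.3802] yaw 40.88 z [ 0.049 -0.019 -0.999] q [-0.32 -0.08  1.75 -0.    1.42 -1.03] F [-1.2  0.7 -0. ] M [ 0.   -0.09  0.  ] op 0.42
c grip [ 0.5256 -0.1197  0.1462] tcp [ 0.5135 -0.1161  0.329 ] toolyaw 40.7 travel cm (cur axes) [-0.36 -0.27  5.11] twist 0.2
   travel in twisted axes [-0.23 -0.03  5.12]
```

View pics/w6.png

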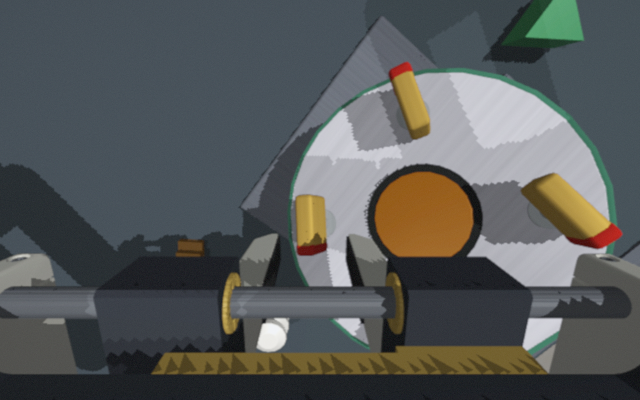

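Emit:
move_arm(targets=[{"travel": [-0.3,-0.2,1.5],"twist": 0,"grip": 0.42},{"travel": [0,0,1.5],"twist": 0,"grip": 0.42},{"travel": [0,0,1],"twist": 0,"grip": 0.42},{"travel": [0,0,0],"twist": 0,"grip": 0.42}])

```text
clock: 10.0
tool_pos: [0.5146, -0.1156, 0.3384]
ee_rot: [0.018, 0.937, 0.349, 0.021]
contact_force: [0.1, -0.4, 0.1]
opening: 0.421
```

```bash
python3 -c "
from plan import *
plan('c')"
```

```text
t 10.0 pos [ 0.5146 -0.1156  0.3384] yaw 40.9 z [ 0.051 -0.02  -0.998] q [-0.32 -0.05  1.8  -0.    1.34 -1.03] F [ 0.1 -0.4  0.1] M [ 0.05 -0.14 -0.02] op 0.421
c grip [ 0.5256 -0.1197  0.1462] tcp [ 0.513 -0.116  0.329] toolyaw 40.7 travel cm (cur axes) [-0.17 -0.12  0.93] twist 0.2
   travel in twisted axes [-0.14 -0.07  0.94]
```

Emit:
move_arm(targets=[{"travel": [-0.1,-0.1,0.7],"twist": 0,"grip": 0.42},{"travel": [0,0,0],"twist": 0,"grip": 0.1},{"travel": [0,0,0],"twist": 0,"grip": 0.1},{"travel": [0,0,0],"twist": 0,"grip": 0.1},{"travel": [0,0,0],"twist": 0,"grip": 0.1}])

```text
clock: 10.5
tool_pos: [0.5131, -0.1158, 0.3301]
ee_rot: [0.018, 0.937, 0.349, 0.019]
contact_force: [-1.2, -1.8, -3.4]
opening: 0.189
```

```bash
python3 -c "
from plan import *
plan('c')"
```

```text
t 10.5 pos [ 0.5131 -0.1158  0.3301] yaw 40.91 z [ 0.049 -0.02  -0.999] q [-0.32 -0.05  1.81 -0.    1.33 -1.03] F [-1.2 -1.8 -3.4] M [-0.3   0.08  0.08] op 0.189
c grip [ 0.5256 -0.1197  0.1462] tcp [ 0.5134 -0.116   0.329 ] toolyaw 40.7 travel cm (cur axes) [0.01 0.03 0.11] twist 0.2
   travel in twisted axes [0.01 0.04 0.11]
```

Emit:
move_arm(targets=[{"travel": [0,0,0],"twist": 5,"grip": 0.1},{"travel": [0,0,0],"twist": 5,"grip": 0.1},{"travel": [0,0,0],"twist": 0,"grip": 0.1}])

```text
clock: 10.8
tool_pos: [0.5134, -0.1155, 0.3302]
ee_rot: [0.016, 0.964, 0.264, 0.022]
contact_force: [-1.4, -0.2, -2.4]
opening: 0.195
```

```bash
python3 -c "
from plan import *
plan('c',101)"
```

```text
t 10.8 pos [ 0.5134 -0.1155  0.3302] yaw 30.63 z [ 0.05  -0.019 -0.999] q [-0.32 -0.05  1.81 -0.    1.33 -0.85] F [-1.4 -0.2 -2.4] M [ 0.1  -0.09  0.16] op 0.195
c grip [ 0.5256 -0.1197  0.1462] tcp [ 0.5132 -0.1162  0.329 ] toolyaw 11.3 travel cm (cur axes) [-0.05  0.04  0.12] twist 19.3
   travel in twisted axes [-0.03  0.06  0.12]
```

Emit:
move_arm(targets=[{"travel": [0,0,0],"twist": 5,"grip": 0.1},{"travel": [0,0,0],"twist": 5,"grip": 0.1},{"travel": [0,0,0],"twist": 5,"grip": 0.1},{"travel": [0,0,0],"twist": 4,"grip": 0.1},{"travel": [0,0,0],"twist": 0,"grip": 0.1}])

```text
clock: 11.3
tool_pos: [0.5137, -0.1151, 0.3316]
ee_rot: [0.012, 0.994, 0.102, 0.025]
contact_force: [-1.2, -0.1, -4.2]
opening: 0.194
```

```bash
python3 -c "
from plan import *
plan('c',101)"
```

```text
t 11.3 pos [ 0.5137 -0.1151  0.3316] yaw 11.72 z [ 0.052 -0.018 -0.998] q [-0.32 -0.05  1.81 -0.    1.33 -0.52] F [-1.2 -0.1 -4.2] M [ 0.01 -0.17  0.13] op 0.194
c grip [ 0.5256 -0.1197  0.1462] tcp [ 0.5129 -0.1163  0.329 ] toolyaw 11.3 travel cm (cur axes) [-0.11  0.1   0.26] twist 0.4
   travel in twisted axes [-0.1   0.11  0.26]
```

Emit:
move_arm(targets=[{"travel": [0,0,0],"twist": 0,"grip": 0.44},{"travel": [0,0,0],"twist": 0,"grip": 0.44},{"travel": [0,0,-2],"twist": 0,"grip": 0.44},{"travel": [0,0,-4],"twist": 0,"grip": 0.44},{"travel": [0,0,-4],"twist": -3,"grip": 0.44},{"travel": [0,0,-1],"twist": 0,"grip": 0.44},{"travel": [0,0,0],"twist": 0,"grip": 0.44}])

```text
clock: 12.0
tool_pos: [0.5078, -0.1129, 0.4453]
ee_rot: [0.012, 0.99, 0.136, 0.025]
contact_force: [0.5, -0.6, -0.1]
opening: 0.443
```

```bash
python3 -c "
from plan import *
plan('b');snap('wrist','w7')"
```

```text
t 12.0 pos [ 0.5078 -0.1129  0.4453] yaw 15.71 z [ 0.053 -0.018 -0.998] q [-0.32 -0.13  1.68 -0.    1.54 -0.59] F [ 0.5 -0.6 -0.1] M [-0.01 -0.11 -0.  ] op 0.443
b grip [ 0.6211 -0.1162  0.2016] tcp [ 0.6082 -0.1129  0.3844] toolyaw 14.9 travel cm (cur axes) [9.37 2.51 6.62] twist 0.9
   travel in twisted axes [9.7  2.57 6.09]
```

View pics/w7.png

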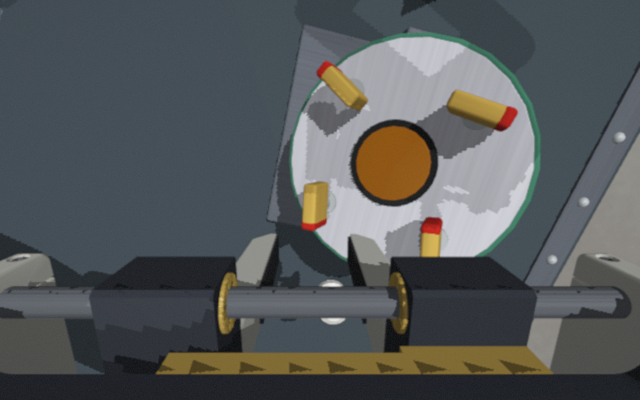

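Emit:
move_arm(targets=[{"travel": [3,0.8,0],"twist": 1,"grip": 0.44},{"travel": [3,0.8,0],"twist": 0,"grip": 0.44},{"travel": [1.6,0.5,0],"twist": 0,"grip": 0.44},{"travel": [0.3,0.1,1],"twist": 0,"grip": 0.44},{"travel": [0,0,0],"twist": 0,"grip": 0.44}])

```text
clock: 12.55
tool_pos: [0.5912, -0.1134, 0.428]
ee_rot: [0.01, 0.992, 0.128, 0.02]
contact_force: [-0.1, 0.5, -0.4]
opening: 0.443
```

```bash
python3 -c "
from plan import *
plan('b')"
```

```text
t 12.55 pos [ 0.5912 -0.1134  0.428 ] yaw 14.69 z [ 0.041 -0.014 -0.999] q [-0.27  0.1   1.47 -0.    1.52 -0.53] F [-0.1  0.5 -0.4] M [-0.05 -0.1   0.05] op 0.443
b grip [ 0.6211 -0.1162  0.2016] tcp [ 0.6104 -0.1135  0.3845] toolyaw 14.9 travel cm (cur axes) [1.7  0.38 4.43] twist -0.2
   travel in twisted axes [1.85 0.5  4.35]
```

Emit:
move_arm(targets=[{"travel": [1.1,0.3,0],"twist": 0,"grip": 0.44},{"travel": [0.7,0.2,0],"twist": 0,"grip": 0.44},{"travel": [0,0,1],"twist": 0,"grip": 0.44},{"travel": [0,0,0],"twist": 0,"grip": 0.44}])

```text
clock: 12.95
tool_pos: [0.608, -0.1138, 0.4133]
ee_rot: [0.008, 0.992, 0.128, 0.016]
contact_force: [-1.7, -0.2, -0.5]
opening: 0.438
```

```bash
python3 -c "
from plan import *
plan('b');snap('wrist','w8')"
```

```text
t 12.95 pos [ 0.608  -0.1138  0.4133] yaw 14.68 z [ 0.034 -0.013 -0.999] q [-0.27  0.16  1.44 -0.    1.51 -0.52] F [-1.7 -0.2 -0.5] M [-0.07 -0.05  0.06] op 0.438
b grip [ 0.6211 -0.1162  0.2016] tcp [ 0.6118 -0.1138  0.3846] toolyaw 14.9 travel cm (cur axes) [0.28 0.03 2.88] twist -0.2
   travel in twisted axes [0.37 0.09 2.87]
```

View pics/w8.png

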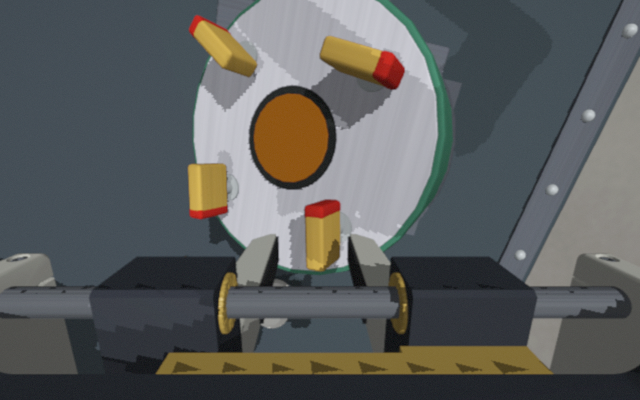

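Emit:
move_arm(targets=[{"travel": [0.35,0,1],"twist": 0,"grip": 0.44},{"travel": [0,0,1.1],"twist": 0,"grip": 0.44},{"travel": [0,0,0.4],"twist": 0,"grip": 0.44},{"travel": [0,0,0],"twist": 0,"grip": 0.1},{"travel": [0,0,0],"twist": 0,"grip": 0.1},{"travel": [0,0,0],"twist": 0,"grip": 0.1},{"travel": [0,0,0],"twist": 0,"grip": 0.1}])

```text
clock: 13.7
tool_pos: [0.6122, -0.1132, 0.3877]
ee_rot: [0.009, 0.992, 0.128, 0.017]
contact_force: [4.0, -0.2, -3.6]
opening: 0.195
```

```bash
python3 -c "
from plan import *
plan('b');plan('b',73)"
```

```text
t 13.7 pos [ 0.6122 -0.1132  0.3877] yaw 14.68 z [ 0.036 -0.013 -0.999] q [-0.26  0.18  1.47 -0.    1.46 -0.52] F [ 4.  -0.2 -3.6] M [ 0.04 -0.85  0.09] op 0.195
b grip [ 0.6211 -0.1162  0.2016] tcp [ 0.6113 -0.1137  0.3845] toolyaw 14.9 travel cm (cur axes) [-0.1   0.03  0.31] twist -0.2
   travel in twisted axes [-0.09  0.03  0.31]
t 13.7 pos [ 0.6122 -0.1132  0.3877] yaw 14.68 z [ 0.036 -0.013 -0.999] q [-0.26  0.18  1.47 -0.    1.46 -0.52] F [ 4.  -0.2 -3.6] M [ 0.04 -0.85  0.09] op 0.195
b grip [ 0.6211 -0.1162  0.2016] tcp [ 0.6113 -0.1137  0.3845] toolyaw -13.0 travel cm (cur axes) [-0.1   0.03  0.31] twist 27.7
   travel in twisted axes [-0.07  0.07  0.31]
```

Emit:
move_arm(targets=[{"travel": [0,0,0],"twist": 5,"grip": 0.1},{"travel": [0,0,0],"twist": 5,"grip": 0.1},{"travel": [0,0,0],"twist": 5,"grip": 0.1},{"travel": [0,0,0],"twist": 5,"grip": 0.1},{"travel": [0,0,0],"twist": 5,"grip": 0.1},{"travel": [0,0,0],"twist": 3,"grip": 0.1},{"travel": [0,0,0],"twist": 0,"grip": 0.1}])

```text
clock: 14.4
tool_pos: [0.6119, -0.1134, 0.3892]
ee_rot: [0.005, 0.992, -0.125, 0.019]
contact_force: [1.4, 0.5, -2.3]
opening: 0.186
```

```bash
python3 -c "
from plan import *
plan('b',73)"
```

```text
t 14.4 pos [ 0.6119 -0.1134  0.3892] yaw -14.41 z [ 0.037 -0.014 -0.999] q [-0.26  0.18  1.46 -0.    1.46 -0.01] F [ 1.4  0.5 -2.3] M [-0.03 -0.42  0.06] op 0.186
b grip [ 0.6211 -0.1162  0.2016] tcp [ 0.6113 -0.1136  0.3845] toolyaw -13.0 travel cm (cur axes) [-0.08  0.03  0.46] twist -1.4
   travel in twisted axes [-0.06  0.03  0.46]
```

Now D: release, lift, rotate to yaw 60.

Emit:
move_arm(targets=[{"travel": [0,0,0],"twist": 0,"grip": 0.44},{"travel": [0,0,0],"twist": 0,"grip": 0.44},{"travel": [0,0,-2],"twist": 0,"grip": 0.44},{"travel": [0,0,-3],"twist": 0,"grip": 0.44},{"travel": [0,0,-1],"twist": 0,"grip": 0.44},{"travel": [0,0,0],"twist": -8.5,"grip": 0.44},{"travel": [0,0,0],"twist": -8.5,"grip": 0.44},{"travel": [0,0,0],"twist": -8.5,"grip": 0.44},{"travel": [0,0,0],"twist": -8.5,"grip": 0.44},{"travel": [0,0,0],"twist": -8.5,"grip": 0.44},{"travel": [0,0,0],"twist": -8.5,"grip": 0.44},{"travel": [0,0,0],"twist": -8.5,"grip": 0.44},{"travel": [0,0,0],"twist": -8.5,"grip": 0.44},{"travel": [0,0,0],"twist": -8,"grip": 0.44},{"travel": [0,0,0],"twist": 0,"grip": 0.44}])

```text
clock: 15.9
tool_pos: [0.6101, -0.1128, 0.4477]
ee_rot: [0.016, 0.85, 0.526, 0.012]
contact_force: [0.0, -0.5, -0.2]
opening: 0.443
```

```bash
python3 -c "
from plan import *
plan('d')"
```

```text
t 15.9 pos [ 0.6101 -0.1128  0.4477] yaw 63.56 z [ 0.037 -0.014 -0.999] q [-0.26  0.15  1.39 -0.    1.56 -1.37] F [ 0.  -0.5 -0.2] M [ 0.01 -0.16 -0.02] op 0.443
d grip [ 0.5212 -0.0098  0.1457] tcp [ 0.5114 -0.0071  0.3286] toolyaw 60.2 travel cm (cur axes) [  5.03 -13.99  11.39] twist 3.3
   travel in twisted axes [  4.27 -13.81  11.91]
```

Emit:
move_arm(targets=[{"travel": [1,-3.3,0],"twist": 3,"grip": 0.44},{"travel": [1,-3.3,0],"twist": 0,"grip": 0.44},{"travel": [1,-3.3,0],"twist": 0,"grip": 0.44},{"travel": [0.6,-1.8,0],"twist": 0,"grip": 0.44},{"travel": [0.1,-0.4,2],"twist": 0,"grip": 0.44},{"travel": [0,0,2],"twist": 0,"grip": 0.44},{"travel": [0,0,0],"twist": 0,"grip": 0.44}])

```text
clock: 16.6
tool_pos: [0.5205, -0.0193, 0.3992]
ee_rot: [0.015, 0.872, 0.49, 0.012]
contact_force: [-0.2, 0.4, -0.6]
opening: 0.442
```

```bash
python3 -c "
from plan import *
plan('d')"
```

```text
t 16.6 pos [ 0.5205 -0.0193  0.3992] yaw 58.7 z [ 0.036 -0.014 -0.999] q [-0.13 -0.1   1.73 -0.01  1.47 -1.16] F [-0.2  0.4 -0.6] M [ 0.01 -0.09  0.01] op 0.442
d grip [ 0.5212 -0.0098  0.1457] tcp [ 0.5115 -0.0072  0.3286] toolyaw 60.2 travel cm (cur axes) [ 0.52 -1.67  7.  ] twist -1.5
   travel in twisted axes [ 0.6  -1.39  7.06]
```

Emit:
move_arm(targets=[{"travel": [0.4,-1.0,1],"twist": -1.5,"grip": 0.44},{"travel": [0.2,-0.5,1],"twist": 0,"grip": 0.44},{"travel": [0,0,0.5],"twist": 0,"grip": 0.44},{"travel": [0,0,0],"twist": 0,"grip": 0.44}])

```text
clock: 17.0
tool_pos: [0.5121, -0.007, 0.3746]
ee_rot: [0.016, 0.867, 0.498, 0.013]
contact_force: [-0.3, -0.1, -0.4]
opening: 0.443
```

```bash
python3 -c "
from plan import *
plan('d');snap('wrist','w9')"
```

```text
t 17.0 pos [ 0.5121 -0.007   0.3746] yaw 59.69 z [ 0.038 -0.014 -0.999] q [-0.11 -0.11  1.79 -0.01  1.43 -1.15] F [-0.3 -0.1 -0.4] M [ 0.07 -0.1  -0.  ] op 0.443
d grip [ 0.5212 -0.0098  0.1457] tcp [ 0.5111 -0.0071  0.3286] toolyaw 60.2 travel cm (cur axes) [-0.09 -0.27  4.59] twist -0.5
   travel in twisted axes [-0.06 -0.08  4.6 ]
```

View pics/w9.png

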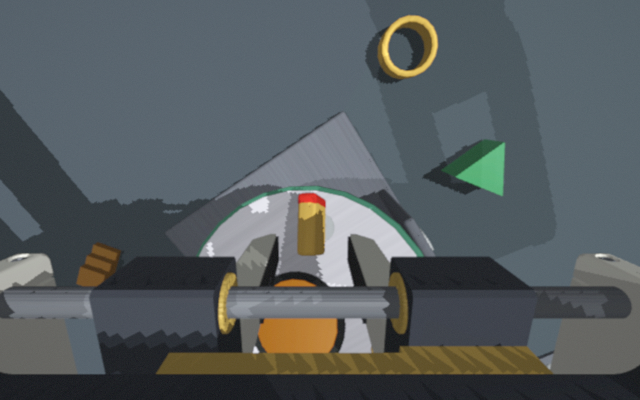

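Emit:
move_arm(targets=[{"travel": [-0.1,-0.2,1.5],"twist": 0,"grip": 0.44},{"travel": [0,0,1.5],"twist": 0,"grip": 0.44},{"travel": [0,0,1],"twist": 0,"grip": 0.44},{"travel": [0,0,0.2],"twist": 0,"grip": 0.1},{"travel": [0,0,0],"twist": 0,"grip": 0.1},{"travel": [0,0,0],"twist": 0,"grip": 0.1},{"travel": [0,0,0],"twist": 0,"grip": 0.1}])

```text
clock: 17.75
tool_pos: [0.5119, -0.0088, 0.3295]
ee_rot: [0.016, 0.868, 0.496, 0.013]
contact_force: [-2.4, -4.0, -2.3]
opening: 0.179
```

```bash
python3 -c "
from plan import *
plan('d');plan('d',120)"
```

```text
t 17.75 pos [ 0.5119 -0.0088  0.3295] yaw 59.55 z [ 0.038 -0.016 -0.999] q [-0.11 -0.08  1.84 -0.01  1.34 -1.15] F [-2.4 -4.  -2.3] M [-0.43  0.06  0.01] op 0.179
d grip [ 0.5212 -0.0098  0.1457] tcp [ 0.5112 -0.0068  0.3286] toolyaw 60.2 travel cm (cur axes) [ 0.14 -0.17  0.08] twist -0.7
   travel in twisted axes [ 0.14 -0.16  0.09]
t 17.75 pos [ 0.5119 -0.0088  0.3295] yaw 59.55 z [ 0.038 -0.016 -0.999] q [-0.11 -0.08  1.84 -0.01  1.34 -1.15] F [-2.4 -4.  -2.3] M [-0.43  0.06  0.01] op 0.179
d grip [ 0.5212 -0.0098  0.1457] tcp [ 0.5112 -0.0068  0.3286] toolyaw 28.3 travel cm (cur axes) [ 0.14 -0.17  0.08] twist 31.2
   travel in twisted axes [ 0.04 -0.21  0.09]
```

Emit:
move_arm(targets=[{"travel": [0,0,0],"twist": 5,"grip": 0.1},{"travel": [0,0,0],"twist": 5,"grip": 0.1},{"travel": [0,0,0],"twist": 5,"grip": 0.1},{"travel": [0,0,0],"twist": 5,"grip": 0.1},{"travel": [0,0,0],"twist": 5,"grip": 0.1},{"travel": [0,0,0],"twist": 5,"grip": 0.1},{"travel": [0,0,0],"twist": 1,"grip": 0.1},{"travel": [0,0,0],"twist": 0,"grip": 0.1}])

```text
clock: 18.55
tool_pos: [0.5113, -0.0083, 0.3303]
ee_rot: [0.011, 0.971, 0.238, 0.016]
contact_force: [-0.4, -0.9, -3.7]
opening: 0.2
```

```bash
python3 -c "
from plan import *
plan('d',120)"
```

```text
t 18.55 pos [ 0.5113 -0.0083  0.3303] yaw 27.57 z [ 0.036 -0.014 -0.999] q [-0.11 -0.08  1.84 -0.01  1.34 -0.59] F [-0.4 -0.9 -3.7] M [ 0.07 -0.33  0.21] op 0.2
d grip [ 0.5212 -0.0098  0.1457] tcp [ 0.5115 -0.0071  0.3286] toolyaw 28.3 travel cm (cur axes) [ 0.07 -0.1   0.16] twist -0.8
   travel in twisted axes [ 0.07 -0.09  0.16]
```

Emit:
move_arm(targets=[{"travel": [0,0,0],"twist": 0,"grip": 0.44},{"travel": [0,0,0],"twist": 0,"grip": 0.44},{"travel": [0,0,-3],"twist": 0,"grip": 0.44},{"travel": [0,0,-5],"twist": 0,"grip": 0.44},{"travel": [0,0,-5],"twist": 0,"grip": 0.44},{"travel": [0,3,0],"twist": 8.5,"grip": 0.44},{"travel": [0,3,0],"twist": 8.5,"grip": 0.44},{"travel": [0,0,0],"twist": 8.5,"grip": 0.44},{"travel": [0,0,0],"twist": 0,"grip": 0.44}])

```text
clock: 19.45
tool_pos: [0.5316, -0.0624, 0.4711]
ee_rot: [0.008, 1.0, 0.017, 0.022]
contact_force: [-0.5, 0.1, 0.5]
opening: 0.443
```

```bash
python3 -c "
from plan import *
plan('d',120);snap('wrist','w10')"
```

```text
t 19.45 pos [ 0.5316 -0.0624  0.4711] yaw 1.97 z [ 0.044 -0.015 -0.999] q [-0.21 -0.09  1.59 -0.01  1.59 -0.24] F [-0.5  0.1  0.5] M [ 0.02 -0.04 -0.01] op 0.443
d grip [ 0.5212 -0.0098  0.1457] tcp [ 0.51   -0.0069  0.3286] toolyaw 28.3 travel cm (cur axes) [-2.6  -5.85 14.06] twist -26.4
   travel in twisted axes [ 0.73 -5.91 14.25]
```

View pics/w10.png

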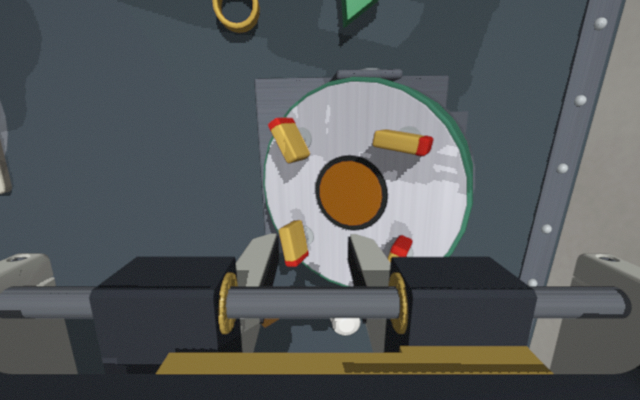

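Emit:
move_arm(targets=[{"travel": [0,0,0],"twist": -8.5,"grip": 0.44},{"travel": [0,0,0],"twist": -8.5,"grip": 0.44},{"travel": [0,0,0],"twist": -8.5,"grip": 0.44},{"travel": [0.2,-3,0],"twist": 0,"grip": 0.44},{"travel": [0.2,-1.6,1],"twist": 0,"grip": 0.44},{"travel": [0.1,-0.5,3],"twist": 0,"grip": 0.44},{"travel": [0,0,3],"twist": 0,"grip": 0.44},{"travel": [0,0,1],"twist": 0,"grip": 0.44},{"travel": [0,0,0],"twist": 0,"grip": 0.44}])

```text
clock: 20.4
tool_pos: [0.5132, -0.0108, 0.388]
ee_rot: [0.013, 0.963, 0.268, 0.021]
contact_force: [-0.2, -0.5, 0.8]
opening: 0.438
```

```bash
python3 -c "
from plan import *
plan('d',120)"
```

```text
t 20.4 pos [ 0.5132 -0.0108  0.388 ] yaw 31.09 z [ 0.047 -0.015 -0.999] q [-0.12 -0.12  1.77 -0.01  1.44 -0.66] F [-0.2 -0.5  0.8] M [-0.04 -0.04 -0.04] op 0.438
d grip [ 0.5212 -0.0098  0.1457] tcp [ 0.5095 -0.007   0.3285] toolyaw 28.3 travel cm (cur axes) [-0.33 -0.73  5.92] twist 2.7
   travel in twisted axes [-0.15 -0.51  5.95]
```

Emit:
move_arm(targets=[{"travel": [-0.3,-0.5,1],"twist": 3,"grip": 0.44},{"travel": [0,-0.1,1.5],"twist": 0,"grip": 0.44},{"travel": [0,0,1.5],"twist": 0,"grip": 0.44},{"travel": [0,0,1],"twist": 0,"grip": 0.44},{"travel": [0,0,0],"twist": 0,"grip": 0.44}])

```text
clock: 20.9
tool_pos: [0.5115, -0.0081, 0.3389]
ee_rot: [0.014, 0.969, 0.246, 0.023]
contact_force: [0.1, -0.1, 0.5]
opening: 0.442
```

```bash
python3 -c "
from plan import *
plan('d',120)"
```

```text
t 20.9 pos [ 0.5115 -0.0081  0.3389] yaw 28.57 z [ 0.052 -0.015 -0.999] q [-0.11 -0.1   1.84 -0.01  1.35 -0.61] F [ 0.1 -0.1  0.5] M [ 0.01 -0.12  0.07] op 0.442
d grip [ 0.5212 -0.0098  0.1457] tcp [ 0.5085 -0.0069  0.3285] toolyaw 28.3 travel cm (cur axes) [-0.24 -0.29  1.03] twist 0.2
   travel in twisted axes [-0.2  -0.25  1.04]
```

Emit:
move_arm(targets=[{"travel": [-0.2,-0.2,0.8],"twist": 0,"grip": 0.44},{"travel": [0,0,0],"twist": 0,"grip": 0.1},{"travel": [0,0,0],"twist": 0,"grip": 0.1},{"travel": [0,0,0],"twist": 0,"grip": 0.1},{"travel": [0,0,0],"twist": 0,"grip": 0.1},{"travel": [0,0,0],"twist": 5,"grip": 0.1},{"travel": [0,0,0],"twist": 5,"grip": 0.1},{"travel": [0,0,0],"twist": 5,"grip": 0.1},{"travel": [0,0,0],"twist": 5,"grip": 0.1},{"travel": [0,0,0],"twist": 0,"grip": 0.1}])

```text
clock: 21.9
tool_pos: [0.5086, -0.008, 0.3313]
ee_rot: [0.01, 0.997, 0.069, 0.024]
contact_force: [-0.6, -0.6, -3.4]
opening: 0.194
```

```bash
python3 -c "
from plan import *
plan('d',80)"
```

```text
t 21.9 pos [ 0.5086 -0.008   0.3313] yaw 7.95 z [ 0.05  -0.016 -0.999] q [-0.11 -0.1   1.85 -0.01  1.33 -0.25] F [-0.6 -0.6 -3.4] M [ 0.05 -0.28  0.09] op 0.194
d grip [ 0.5212 -0.0098  0.1457] tcp [ 0.5089 -0.0068  0.3285] toolyaw -6.9 travel cm (cur axes) [ 0.03 -0.13  0.28] twist 14.8
   travel in twisted axes [ 0.01 -0.13  0.28]
```

Emit:
move_arm(targets=[{"travel": [0,0,0],"twist": 4,"grip": 0.1},{"travel": [0,0,0],"twist": 4,"grip": 0.1}])

```text
clock: 22.1
tool_pos: [0.5086, -0.0081, 0.3317]
ee_rot: [0.008, 1.0, 0.001, 0.025]
contact_force: [-3.2, -0.9, 0.9]
opening: 0.198
```

```bash
python3 -c "
from plan import *
state()"
```

```text
t 22.1 pos [ 0.5086 -0.0081  0.3317] yaw 0.09 z [ 0.05  -0.016 -0.999] q [-0.11 -0.1   1.85 -0.01  1.33 -0.11] F [-3.2 -0.9  0.9] M [0.01 0.07 0.12] op 0.198
```

Emit:
move_arm(targets=[{"travel": [0,0,0],"twist": 4,"grip": 0.1}])

```text
clock: 22.2
tool_pos: [0.5085, -0.0081, 0.332]
ee_rot: [0.007, 0.999, -0.034, 0.025]
contact_force: [-2.4, -1.0, 0.3]
opening: 0.194
```

```bash
python3 -c "
from plan import *
state()"
```

```text
t 22.2 pos [ 0.5085 -0.0081  0.332 ] yaw -3.9 z [ 0.05  -0.016 -0.999] q [-0.11 -0.1   1.85 -0.01  1.33 -0.04] F [-2.4 -1.   0.3] M [-0.03  0.04  0.17] op 0.194
```

Emit:
move_arm(targets=[{"travel": [0,0,0],"twist": 3,"grip": 0.1}])

```text
clock: 22.3
tool_pos: [0.5085, -0.0082, 0.3322]
ee_rot: [0.007, 0.998, -0.06, 0.026]
contact_force: [-2.7, -1.1, 0.1]
opening: 0.195
```

```bash
python3 -c "
from plan import *
state()"
```

```text
t 22.3 pos [ 0.5085 -0.0082  0.3322] yaw -6.89 z [ 0.05  -0.016 -0.999] q [-0.11 -0.1   1.85 -0.01  1.33  0.01] F [-2.7 -1.1  0.1] M [-0.01  0.03  0.17] op 0.195
```

Emit:
move_arm(targets=[{"travel": [0,0,0],"twist": 3,"grip": 0.1}])

```text
clock: 22.4
tool_pos: [0.5084, -0.0082, 0.3324]
ee_rot: [0.006, 0.996, -0.086, 0.026]
contact_force: [-2.1, -0.5, -0.3]
opening: 0.192
```

```bash
python3 -c "
from plan import *
state()"
```

```text
t 22.4 pos [ 0.5084 -0.0082  0.3324] yaw -9.84 z [ 0.05  -0.017 -0.999] q [-0.11 -0.1   1.85 -0.01  1.34  0.06] F [-2.1 -0.5 -0.3] M [0.01 0.06 0.12] op 0.192
```

Emit:
move_arm(targets=[{"travel": [0,0,0],"twist": 3,"grip": 0.1}])

```text
clock: 22.5
tool_pos: [0.5083, -0.0082, 0.3325]
ee_rot: [0.006, 0.993, -0.111, 0.026]
contact_force: [-2.6, -1.9, -0.5]
opening: 0.186
```

```bash
python3 -c "
from plan import *
state()"
```

```text
t 22.5 pos [ 0.5083 -0.0082  0.3325] yaw -12.79 z [ 0.05  -0.017 -0.999] q [-0.11 -0.1   1.85 -0.01  1.34  0.11] F [-2.6 -1.9 -0.5] M [-0.24  0.01  0.34] op 0.186
```

Emit:
move_arm(targets=[{"travel": [0,0,0],"twist": 3,"grip": 0.1}])

```text
clock: 22.6
tool_pos: [0.5083, -0.0083, 0.3327]
ee_rot: [0.005, 0.99, -0.137, 0.026]
contact_force: [-3.1, -2.0, 0.1]
opening: 0.191
```

```bash
python3 -c "
from plan import *
state()"
```

```text
t 22.6 pos [ 0.5083 -0.0083  0.3327] yaw -15.72 z [ 0.05  -0.017 -0.999] q [-0.11 -0.1   1.85 -0.01  1.34  0.16] F [-3.1 -2.   0.1] M [-0.26  0.05  0.51] op 0.191
```

Emit:
move_arm(targets=[{"travel": [0,0,0],"twist": 3,"grip": 0.1},{"travel": [0,0,0],"twist": 2,"grip": 0.1}])

```text
clock: 22.8
tool_pos: [0.5081, -0.0086, 0.3329]
ee_rot: [0.005, 0.984, -0.178, 0.026]
contact_force: [-1.6, -0.9, -1.4]
opening: 0.199
```

```bash
python3 -c "
from plan import *
state()"
```

```text
t 22.8 pos [ 0.5081 -0.0086  0.3329] yaw -20.54 z [ 0.049 -0.019 -0.999] q [-0.11 -0.1   1.85 -0.01  1.34  0.25] F [-1.6 -0.9 -1.4] M [-0.32 -0.08  0.7 ] op 0.199
```

Emit:
move_arm(targets=[{"travel": [0,0,0],"twist": 0,"grip": 0.44},{"travel": [0,0,0],"twist": 0,"grip": 0.44},{"travel": [0,0,-3],"twist": 0,"grip": 0.44},{"travel": [0,0,-5],"twist": 0,"grip": 0.44},{"travel": [0,0,-3],"twist": -6,"grip": 0.44},{"travel": [0,0,-1],"twist": 0,"grip": 0.44},{"travel": [0,0,0],"twist": 0,"grip": 0.44}])

```text
clock: 23.5
tool_pos: [0.5019, -0.0061, 0.4564]
ee_rot: [0.006, 0.992, -0.12, 0.026]
contact_force: [-0.4, 0.1, -0.2]
opening: 0.437
```

```bash
python3 -c "
from plan import *
plan('b',72);snap('wrist','w11')"
```

```text
t 23.5 pos [ 0.5019 -0.0061  0.4564] yaw -13.75 z [ 0.05  -0.018 -0.999] q [-0.11 -0.18  1.7  -0.01  1.57  0.13] F [-0.4  0.1 -0.2] M [-0.03 -0.03  0.01] op 0.437
b grip [ 0.6211 -0.1162  0.2016] tcp [ 0.6089 -0.1129  0.3844] toolyaw -13.9 travel cm (cur axes) [12.54  7.79  7.9 ] twist 0.1
   travel in twisted axes [12.95  7.8   7.19]
```

View pics/w11.png

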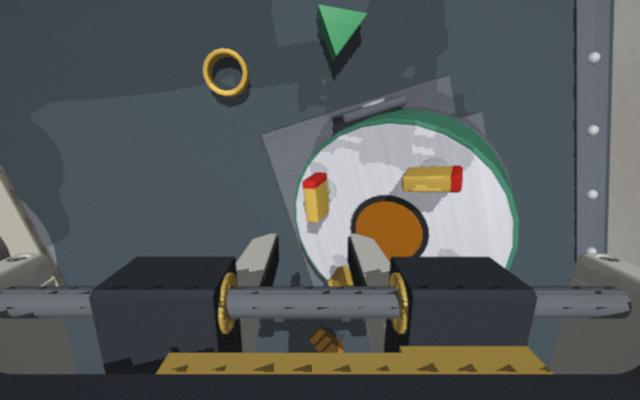

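Emit:
move_arm(targets=[{"travel": [3.2,2,0],"twist": 0,"grip": 0.44},{"travel": [3.2,2,0],"twist": 0,"grip": 0.44},{"travel": [3.2,2,0],"twist": 0,"grip": 0.44},{"travel": [1.2,0.8,1],"twist": 0,"grip": 0.44},{"travel": [0.2,0.1,1.5],"twist": 0,"grip": 0.44},{"travel": [0,0,0],"twist": 0,"grip": 0.44}])

```text
clock: 24.15
tool_pos: [0.5943, -0.102, 0.4199]
ee_rot: [0.004, 0.992, -0.123, 0.017]
contact_force: [-0.5, 1.1, -0.0]
opening: 0.441
```

```bash
python3 -c "
from plan import *
plan('b',72)"
```

```text
t 24.15 pos [ 0.5943 -0.102   0.4199] yaw -14.12 z [ 0.032 -0.013 -0.999] q [-0.25  0.12  1.48 -0.    1.51 -0.01] F [-0.5  1.1 -0. ] M [-0.04 -0.04  0.02] op 0.441
b grip [ 0.6211 -0.1162  0.2016] tcp [ 0.6122 -0.1138  0.3846] toolyaw -13.9 travel cm (cur axes) [1.9  0.69 3.6 ] twist -0.2
   travel in twisted axes [2.01 0.72 3.53]
```

Emit:
move_arm(targets=[{"travel": [1.1,0.4,0],"twist": 0,"grip": 0.44},{"travel": [0.7,0.3,0],"twist": 0,"grip": 0.44},{"travel": [0.2,0,0.5],"twist": 0,"grip": 0.44},{"travel": [0,0,0],"twist": 0,"grip": 0.44}])

```text
clock: 24.55
tool_pos: [0.6105, -0.1112, 0.4109]
ee_rot: [0.003, 0.992, -0.123, 0.013]
contact_force: [-0.3, 0.2, 0.3]
opening: 0.438
```

```bash
python3 -c "
from plan import *
plan('b',72);snap('wrist','w12')"
```

```text
t 24.55 pos [ 0.6105 -0.1112  0.4109] yaw -14.09 z [ 0.025 -0.01  -1.   ] q [-0.26  0.17  1.43 -0.    1.51 -0.02] F [-0.3  0.2  0.3] M [-0.05 -0.03 -0.05] op 0.438
b grip [ 0.6211 -0.1162  0.2016] tcp [ 0.6135 -0.1143  0.3846] toolyaw -13.9 travel cm (cur axes) [0.29 0.22 2.63] twist -0.2
   travel in twisted axes [0.36 0.23 2.62]
```

View pics/w12.png

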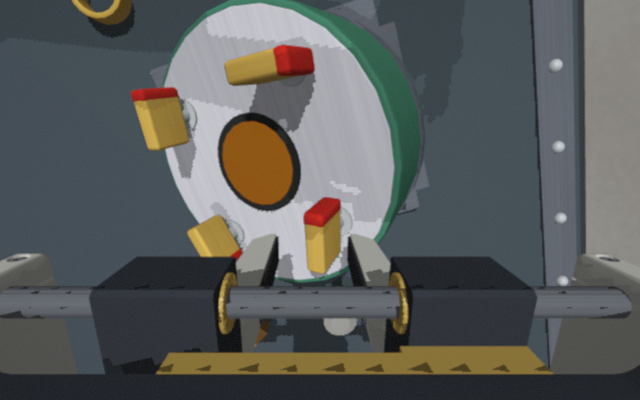

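Aligned (bar near column 322, needs ~3 mm along +x). Descend, grip, twist.

Emit:
move_arm(targets=[{"travel": [0.3,0.2,1],"twist": 0,"grip": 0.44},{"travel": [0,0,1],"twist": 0,"grip": 0.44},{"travel": [0,0,0.4],"twist": 0,"grip": 0.44},{"travel": [0,0,0],"twist": 0,"grip": 0.1},{"travel": [0,0,0],"twist": 0,"grip": 0.1},{"travel": [0,0,0],"twist": 0,"grip": 0.1},{"travel": [0,0,0],"twist": 0,"grip": 0.1},{"travel": [0,0,0],"twist": 5,"grip": 0.1},{"travel": [0,0,0],"twist": 5,"grip": 0.1},{"travel": [0,0,0],"twist": 5,"grip": 0.1}])

```text
clock: 25.6
tool_pos: [0.6138, -0.114, 0.3872]
ee_rot: [0.002, 0.967, -0.254, 0.016]
contact_force: [-2.7, -1.3, 1.2]
opening: 0.188
```

```bash
python3 -c "
from plan import *
plan('b',40)"
```

```text
t 25.6 pos [ 0.6138 -0.114   0.3872] yaw -29.49 z [ 0.029 -0.012 -1.   ] q [-0.26  0.19  1.46 -0.    1.47  0.25] F [-2.7 -1.3  1.2] M [-0.15  0.03  0.06] op 0.188
b grip [ 0.6211 -0.1162  0.2016] tcp [ 0.6126 -0.114   0.3846] toolyaw -44.1 travel cm (cur axes) [-0.11  0.06  0.25] twist 14.6
   travel in twisted axes [-0.08  0.08  0.26]
```

Emit:
move_arm(targets=[{"travel": [0,0,0],"twist": 5,"grip": 0.1},{"travel": [0,0,0],"twist": 5,"grip": 0.1}])

```text
clock: 25.8
tool_pos: [0.6134, -0.1141, 0.3878]
ee_rot: [0.001, 0.94, -0.341, 0.016]
contact_force: [-2.0, -0.4, 0.8]
opening: 0.177
```

```bash
python3 -c "
from plan import *
state()"
```

```text
t 25.8 pos [ 0.6134 -0.1141  0.3878] yaw -39.93 z [ 0.029 -0.012 -1.   ] q [-0.26  0.19  1.46 -0.    1.47  0.43] F [-2.  -0.4  0.8] M [-0.19  0.01 -0.02] op 0.177
```

Emit:
move_arm(targets=[{"travel": [0,0,0],"twist": 5,"grip": 0.1}])

```text
clock: 25.9
tool_pos: [0.6132, -0.1142, 0.3881]
ee_rot: [0.0, 0.923, -0.384, 0.015]
contact_force: [-2.6, -0.5, -0.5]
opening: 0.173
```

```bash
python3 -c "
from plan import *
state()"
```

```text
t 25.9 pos [ 0.6132 -0.1142  0.3881] yaw -45.15 z [ 0.028 -0.012 -1.   ] q [-0.26  0.19  1.46 -0.    1.47  0.52] F [-2.6 -0.5 -0.5] M [-0.13  0.06  0.02] op 0.173
```

Emit:
move_arm(targets=[{"travel": [0,0,0],"twist": 4,"grip": 0.1}])

```text
clock: 26.0
tool_pos: [0.6131, -0.1143, 0.3883]
ee_rot: [-0.0, 0.909, -0.417, 0.015]
contact_force: [-1.0, -0.9, -1.6]
opening: 0.169
```

```bash
python3 -c "
from plan import *
state()"
```

```text
t 26.0 pos [ 0.6131 -0.1143  0.3883] yaw -49.36 z [ 0.028 -0.012 -1.   ] q [-0.27  0.19  1.46 -0.    1.47  0.6 ] F [-1.  -0.9 -1.6] M [-0.1  -0.12  0.06] op 0.169
```

Emit:
move_arm(targets=[{"travel": [0,0,0],"twist": 4,"grip": 0.1}])

```text
clock: 26.1
tool_pos: [0.6129, -0.1143, 0.3885]
ee_rot: [-0.001, 0.893, -0.45, 0.015]
contact_force: [-1.7, 0.5, -2.0]
opening: 0.168
```

```bash
python3 -c "
from plan import *
state()"
```

```text
t 26.1 pos [ 0.6129 -0.1143  0.3885] yaw -53.54 z [ 0.027 -0.012 -1.   ] q [-0.27  0.19  1.46 -0.    1.47  0.67] F [-1.7  0.5 -2. ] M [ 0.03 -0.13  0.2 ] op 0.168
```

Emit:
move_arm(targets=[{"travel": [0,0,0],"twist": 3,"grip": 0.1}])

```text
clock: 26.2
tool_pos: [0.6128, -0.1143, 0.3886]
ee_rot: [-0.001, 0.88, -0.475, 0.015]
contact_force: [-0.4, 0.0, -1.8]
opening: 0.169
```

```bash
python3 -c "
from plan import *
state()"
```

```text
t 26.2 pos [ 0.6128 -0.1143  0.3886] yaw -56.69 z [ 0.027 -0.012 -1.   ] q [-0.27  0.19  1.46 -0.    1.47  0.72] F [-0.4  0.  -1.8] M [-0.03 -0.26  0.38] op 0.169
```

Emit:
move_arm(targets=[{"travel": [0,0,0],"twist": 3,"grip": 0.1}])

```text
clock: 26.3
tool_pos: [0.6126, -0.1143, 0.3887]
ee_rot: [-0.001, 0.867, -0.498, 0.015]
contact_force: [-0.2, 0.6, -1.6]
opening: 0.17
```

```bash
python3 -c "
from plan import *
state()"
```

```text
t 26.3 pos [ 0.6126 -0.1143  0.3887] yaw -59.79 z [ 0.026 -0.013 -1.   ] q [-0.27  0.19  1.46 -0.01  1.47  0.78] F [-0.2  0.6 -1.6] M [-0.18 -0.3   0.66] op 0.17
```

Emit:
move_arm(targets=[{"travel": [0,0,0],"twist": 3,"grip": 0.1}])

```text
clock: 26.4
tool_pos: [0.6124, -0.1143, 0.3888]
ee_rot: [-0.001, 0.853, -0.521, 0.014]
contact_force: [-0.9, -0.2, -1.4]
opening: 0.172
```

```bash
python3 -c "
from plan import *
state()"
```

```text
t 26.4 pos [ 0.6124 -0.1143  0.3888] yaw -62.88 z [ 0.026 -0.013 -1.   ] q [-0.27  0.19  1.46 -0.01  1.47  0.83] F [-0.9 -0.2 -1.4] M [-0.25 -0.19  0.76] op 0.172
```

Emit:
move_arm(targets=[{"travel": [0,0,0],"twist": 0,"grip": 0.42},{"travel": [0,0,0],"twist": 0,"grip": 0.42},{"travel": [0,0,-3],"twist": 0,"grip": 0.42},{"travel": [0,0,-3],"twist": 0,"grip": 0.42},{"travel": [0,0,0],"twist": 8.5,"grip": 0.42},{"travel": [0,0,0],"twist": 8.5,"grip": 0.42},{"travel": [0,0,0],"twist": 8.5,"grip": 0.42},{"travel": [0,0,0],"twist": 8.5,"grip": 0.42},{"travel": [0,0,0],"twist": 3,"grip": 0.42},{"travel": [0,0,0],"twist": 0,"grip": 0.42}])

```text
clock: 27.4
tool_pos: [0.6112, -0.1131, 0.4543]
ee_rot: [0.008, -0.641, 0.768, -0.014]
contact_force: [0.5, 0.4, 0.3]
opening: 0.421
```

```bash
python3 -c "
from plan import *
plan('a',-10)"
```

```text
t 27.4 pos [ 0.6112 -0.1131  0.4543] yaw -100.33 z [ 0.03  -0.012 -0.999] q [-0.26  0.16  1.37 -0.    1.58  1.49] F [0.5 0.4 0.3] M [ 0.05  0.04 -0.  ] op 0.421
a grip [ 0.6168 -0.0066  0.2011] tcp [ 0.6081 -0.0043  0.3841] toolyaw -99.7 travel cm (cur axes) [-10.7    2.47   6.88] twist -0.6
   travel in twisted axes [-10.67   2.14   7.02]
```

Emit:
move_arm(targets=[{"travel": [-3,0.6,0],"twist": 0,"grip": 0.42},{"travel": [-3,0.6,0],"twist": 0,"grip": 0.42},{"travel": [-2.3,0.5,0],"twist": 0,"grip": 0.42},{"travel": [-0.5,0.2,1.5],"twist": 0,"grip": 0.42},{"travel": [0,0,1.5],"twist": 0,"grip": 0.42},{"travel": [0,0,0],"twist": 0,"grip": 0.42}])

```text
clock: 28.0
tool_pos: [0.609, -0.0223, 0.4212]
ee_rot: [0.008, -0.645, 0.764, -0.015]
contact_force: [-0.7, -0.2, 0.2]
opening: 0.421
```

```bash
python3 -c "
from plan import *
plan('a',-10)"
```

```text
t 28.0 pos [ 0.609  -0.0223  0.4212] yaw -99.59 z [ 0.032 -0.013 -0.999] q [-0.12  0.13  1.46 -0.01  1.52  1.62] F [-0.7 -0.2  0.2] M [0.01 0.04 0.03] op 0.421
a grip [ 0.6168 -0.0066  0.2011] tcp [ 0.6078 -0.0042  0.3841] toolyaw -99.7 travel cm (cur axes) [-1.79  0.54  3.68] twist 0.1
   travel in twisted axes [-1.76  0.42  3.71]
```

Emit:
move_arm(targets=[{"travel": [-1,0.3,0],"twist": 0,"grip": 0.42},{"travel": [-0.6,0.2,0],"twist": 0,"grip": 0.42},{"travel": [-0.2,0,0.8],"twist": 0,"grip": 0.42},{"travel": [0,0,0],"twist": 0,"grip": 0.42}])

```text
clock: 28.4
tool_pos: [0.6072, -0.0049, 0.4112]
ee_rot: [0.007, -0.645, 0.764, -0.015]
contact_force: [0.7, 0.3, 0.2]
opening: 0.42
```

```bash
python3 -c "
from plan import *
plan('a',-10);snap('wrist','w13')"
```

```text
t 28.4 pos [ 0.6072 -0.0049  0.4112] yaw -99.71 z [ 0.03  -0.013 -0.999] q [-0.09  0.13  1.48 -0.01  1.5   1.65] F [0.7 0.3 0.2] M [0.03 0.02 0.03] op 0.42
a grip [ 0.6168 -0.0066  0.2011] tcp [ 0.6081 -0.0041  0.3841] toolyaw -99.7 travel cm (cur axes) [-0.11  0.01  2.71] twist 0.0
   travel in twisted axes [-0.09 -0.08  2.71]
```

View pics/w13.png

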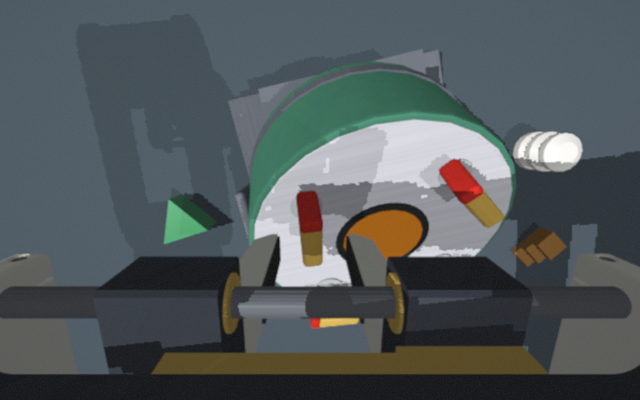

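Aligned on A (bar at column ~312). Descend, grip and twist.

Emit:
move_arm(targets=[{"travel": [-0.1,0,1],"twist": 0,"grip": 0.42},{"travel": [0,0,1],"twist": 0,"grip": 0.42},{"travel": [0,0,0.5],"twist": 0,"grip": 0.42},{"travel": [0,0,0],"twist": 0,"grip": 0.1},{"travel": [0,0,0],"twist": 0,"grip": 0.1},{"travel": [0,0,0],"twist": 0,"grip": 0.1},{"travel": [0,0,0],"twist": 0,"grip": 0.1},{"travel": [0,0,0],"twist": 5,"grip": 0.1},{"travel": [0,0,0],"twist": 5,"grip": 0.1},{"travel": [0,0,0],"twist": 5,"grip": 0.1}])

```text
clock: 29.45
tool_pos: [0.6084, -0.0042, 0.3851]
ee_rot: [0.01, -0.537, 0.844, -0.013]
contact_force: [-2.3, -0.1, 0.2]
opening: 0.176
```

```bash
python3 -c "
from plan import *
plan('a',-45)"
```

```text
t 29.45 pos [ 0.6084 -0.0042  0.3851] yaw -115.06 z [ 0.031 -0.011 -0.999] q [-0.09  0.15  1.51 -0.01  1.46  1.92] F [-2.3 -0.1  0.2] M [0.55 0.34 0.34] op 0.176
a grip [ 0.6168 -0.0066  0.2011] tcp [ 0.608  -0.0044  0.3841] toolyaw -137.3 travel cm (cur axes) [0.04 0.03 0.1 ] twist 22.3
   travel in twisted axes [0.05 0.01 0.1 ]
```

Emit:
move_arm(targets=[{"travel": [0,0,0],"twist": 4,"grip": 0.1}])

```text
clock: 29.55
tool_pos: [0.6082, -0.0042, 0.3853]
ee_rot: [0.01, -0.506, 0.863, -0.013]
contact_force: [-1.9, -1.1, -1.6]
opening: 0.179
```

```bash
python3 -c "
from plan import *
state()"
```

```text
t 29.55 pos [ 0.6082 -0.0042  0.3853] yaw -119.25 z [ 0.031 -0.011 -0.999] q [-0.09  0.15  1.51 -0.01  1.46  1.99] F [-1.9 -1.1 -1.6] M [0.48 0.13 0.37] op 0.179
```

Emit:
move_arm(targets=[{"travel": [0,0,0],"twist": 4,"grip": 0.1}])

```text
clock: 29.65
tool_pos: [0.6081, -0.0042, 0.3854]
ee_rot: [0.011, -0.474, 0.88, -0.012]
contact_force: [-1.2, -1.4, -1.3]
opening: 0.18
```

```bash
python3 -c "
from plan import *
state()"
```

```text
t 29.65 pos [ 0.6081 -0.0042  0.3854] yaw -123.41 z [ 0.03  -0.011 -0.999] q [-0.09  0.15  1.51 -0.01  1.46  2.07] F [-1.2 -1.4 -1.3] M [0.5  0.08 0.32] op 0.18
```

Emit:
move_arm(targets=[{"travel": [0,0,0],"twist": 4,"grip": 0.1}])

```text
clock: 29.75
tool_pos: [0.608, -0.0041, 0.3856]
ee_rot: [0.011, -0.442, 0.897, -0.012]
contact_force: [-2.2, 0.3, -0.1]
opening: 0.18
```

```bash
python3 -c "
from plan import *
state()"
```

```text
t 29.75 pos [ 0.608  -0.0041  0.3856] yaw -127.56 z [ 0.03  -0.011 -0.999] q [-0.09  0.15  1.51 -0.01  1.46  2.14] F [-2.2  0.3 -0.1] M [0.51 0.06 0.43] op 0.18
```

Emit:
move_arm(targets=[{"travel": [0,0,0],"twist": 4,"grip": 0.1}])

```text
clock: 29.85
tool_pos: [0.6079, -0.0041, 0.3858]
ee_rot: [0.011, -0.409, 0.912, -0.011]
contact_force: [-1.6, -0.8, -1.4]
opening: 0.188
```

```bash
python3 -c "
from plan import *
state()"
```

```text
t 29.85 pos [ 0.6079 -0.0041  0.3858] yaw -131.71 z [ 0.03  -0.011 -0.999] q [-0.09  0.15  1.51 -0.01  1.46  2.21] F [-1.6 -0.8 -1.4] M [0.49 0.01 0.38] op 0.188
```

Emit:
move_arm(targets=[{"travel": [0,0,0],"twist": 3,"grip": 0.1}])

```text
clock: 29.95
tool_pos: [0.6078, -0.004, 0.3859]
ee_rot: [0.012, -0.384, 0.923, -0.011]
contact_force: [-1.2, 0.2, -2.2]
opening: 0.187
```

```bash
python3 -c "
from plan import *
state()"
```

```text
t 29.95 pos [ 0.6078 -0.004   0.3859] yaw -134.86 z [ 0.03 -0.01 -1.  ] q [-0.09  0.15  1.51 -0.01  1.46  2.27] F [-1.2  0.2 -2.2] M [0.52 0.04 0.43] op 0.187
```

Emit:
move_arm(targets=[{"travel": [0,0,0],"twist": 3,"grip": 0.1}])

```text
clock: 30.05
tool_pos: [0.6077, -0.0039, 0.386]
ee_rot: [0.012, -0.359, 0.933, -0.01]
contact_force: [-0.5, -0.1, -2.9]
opening: 0.193
```

```bash
python3 -c "
from plan import *
state()"
```

```text
t 30.05 pos [ 0.6077 -0.0039  0.386 ] yaw -137.95 z [ 0.029 -0.01  -1.   ] q [-0.09  0.14  1.51 -0.01  1.46  2.32] F [-0.5 -0.1 -2.9] M [ 0.42 -0.1   0.66] op 0.193
```

Emit:
move_arm(targets=[{"travel": [0,0,0],"twist": 3,"grip": 0.1},{"travel": [0,0,0],"twist": 3,"grip": 0.1}])

```text
clock: 30.25
tool_pos: [0.6075, -0.0036, 0.386]
ee_rot: [0.012, -0.308, 0.951, -0.009]
contact_force: [-1.5, -0.6, 0.3]
opening: 0.204
```

```bash
python3 -c "
from plan import *
state()"
```

```text
t 30.25 pos [ 0.6075 -0.0036  0.386 ] yaw -144.08 z [ 0.029 -0.01  -1.   ] q [-0.09  0.14  1.51 -0.01  1.46  2.43] F [-1.5 -0.6  0.3] M [0.35 0.33 0.99] op 0.204
```

Emit:
move_arm(targets=[{"travel": [0,0,0],"twist": 0,"grip": 0.44},{"travel": [0,0,0],"twist": 0,"grip": 0.44},{"travel": [0,0,-3],"twist": 0,"grip": 0.44},{"travel": [0,0,-4],"twist": 0,"grip": 0.44},{"travel": [0,0,0],"twist": -8.5,"grip": 0.44},{"travel": [0,0,0],"twist": -8.5,"grip": 0.44},{"travel": [0,0,0],"twist": -8.5,"grip": 0.44},{"travel": [0,0,0],"twist": -8.5,"grip": 0.44},{"travel": [0,0,0],"twist": -8.5,"grip": 0.44},{"travel": [0,0,0],"twist": -8.5,"grip": 0.44},{"travel": [0,0,0],"twist": -8.5,"grip": 0.44},{"travel": [0,0,0],"twist": -8.5,"grip": 0.44},{"travel": [0,0,0],"twist": -8.5,"grip": 0.44},{"travel": [0,0,0],"twist": -8.5,"grip": 0.44},{"travel": [0,0,0],"twist": -8.5,"grip": 0.44},{"travel": [0,0,0],"twist": -8.5,"grip": 0.44},{"travel": [0,0,0],"twist": -8.5,"grip": 0.44},{"travel": [0,0,0],"twist": -8.5,"grip": 0.44},{"travel": [0,0,0],"twist": -8.5,"grip": 0.44},{"travel": [0,0,0],"twist": -8.5,"grip": 0.44}])

```text
clock: 32.25
tool_pos: [0.6066, -0.0042, 0.4663]
ee_rot: [0.005, 0.998, -0.053, 0.021]
contact_force: [-0.6, -0.2, -1.7]
opening: 0.444
```

Emit:
move_arm(targets=[{"travel": [0,0,0],"twist": -8,"grip": 0.44},{"travel": [0,0,0],"twist": 0,"grip": 0.44}])

```text
clock: 32.45
tool_pos: [0.6067, -0.0043, 0.467]
ee_rot: [0.007, 1.0, 0.022, 0.022]
contact_force: [-1.1, -0.7, 0.6]
opening: 0.439
```

```bash
python3 -c "
from plan import *
plan('c',101);snap('wrist','w14')"
```

```text
t 32.45 pos [ 0.6067 -0.0043  0.467 ] yaw 2.54 z [ 0.043 -0.012 -0.999] q [-0.09  0.11  1.4  -0.01  1.59 -0.13] F [-1.1 -0.7  0.6] M [-0.02 -0.14  0.05] op 0.439
c grip [ 0.5256 -0.1197  0.1462] tcp [ 0.5145 -0.1174  0.3291] toolyaw 11.3 travel cm (cur axes) [-10.29  10.7   13.51] twist -8.8
   travel in twisted axes [-11.26   9.28  13.79]
```

View pics/w14.png

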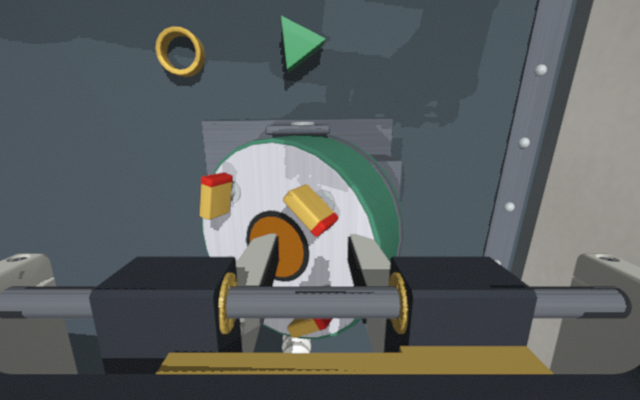

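Emit:
move_arm(targets=[{"travel": [0,0,0],"twist": -7,"grip": 0.44},{"travel": [-2.8,2.3,0],"twist": -1.5,"grip": 0.44},{"travel": [-2.8,2.3,0],"twist": 0,"grip": 0.44},{"travel": [-2.8,2.3,0],"twist": 0,"grip": 0.44},{"travel": [-1,0.8,2],"twist": 0,"grip": 0.44},{"travel": [-0.2,0.2,4],"twist": 0,"grip": 0.44},{"travel": [0,0,1],"twist": 0,"grip": 0.44},{"travel": [0,0,0],"twist": 0,"grip": 0.44}])

```text
clock: 33.3
tool_pos: [0.527, -0.1029, 0.3958]
ee_rot: [0.009, 0.996, 0.081, 0.024]
contact_force: [0.6, 0.2, 0.1]
opening: 0.442
```

```bash
python3 -c "
from plan import *
plan('c',101)"
```

```text
t 33.3 pos [ 0.527  -0.1029  0.3958] yaw 9.32 z [ 0.05  -0.014 -0.999] q [-0.29 -0.06  1.7   0.    1.45 -0.45] F [0.6 0.2 0.1] M [-0.    0.02 -0.01] op 0.442
c grip [ 0.5256 -0.1197  0.1462] tcp [ 0.5133 -0.117   0.329 ] toolyaw 11.3 travel cm (cur axes) [-1.88  1.03  6.62] twist -2.0
   travel in twisted axes [-1.62  1.12  6.68]
```

Emit:
move_arm(targets=[{"travel": [-0.9,0.6,0],"twist": -2,"grip": 0.44},{"travel": [-0.6,0.4,0],"twist": 0,"grip": 0.44},{"travel": [-0.1,0.1,1.5],"twist": 0,"grip": 0.44},{"travel": [0,0,0],"twist": 0,"grip": 0.44}])

```text
clock: 33.7
tool_pos: [0.5154, -0.1162, 0.384]
ee_rot: [0.01, 0.995, 0.097, 0.026]
contact_force: [-0.4, 0.0, -0.5]
opening: 0.438
```

```bash
python3 -c "
from plan import *
plan('c',101);snap('wrist','w15')"
```

```text
t 33.7 pos [ 0.5154 -0.1162  0.384 ] yaw 11.13 z [ 0.054 -0.015 -0.998] q [-0.32 -0.08  1.74  0.    1.42 -0.51] F [-0.4  0.  -0.5] M [-0.03 -0.06  0.02] op 0.438
c grip [ 0.5256 -0.1197  0.1462] tcp [ 0.5124 -0.1169  0.329 ] toolyaw 11.3 travel cm (cur axes) [-0.58 -0.13  5.48] twist -0.2
   travel in twisted axes [-0.3   0.01  5.51]
```

View pics/w15.png

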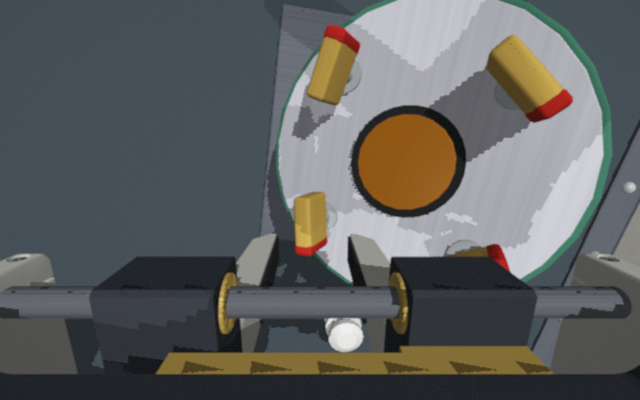

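C centred (column ~311). Descend.

Emit:
move_arm(targets=[{"travel": [-0.4,-0.1,1.5],"twist": 0,"grip": 0.44},{"travel": [-0.1,0,1.5],"twist": 0,"grip": 0.44},{"travel": [0,0,1.5],"twist": 0,"grip": 0.44},{"travel": [0,0,0.5],"twist": 0,"grip": 0.44},{"travel": [0,0,0],"twist": 0,"grip": 0.44}])

```text
clock: 34.25
tool_pos: [0.5133, -0.1161, 0.3303]
ee_rot: [0.01, 0.995, 0.097, 0.027]
contact_force: [0.4, -0.3, 0.6]
opening: 0.439
```

```bash
python3 -c "
from plan import *
plan('c',101)"
```

```text
t 34.25 pos [ 0.5133 -0.1161  0.3303] yaw 11.12 z [ 0.056 -0.015 -0.998] q [-0.32 -0.05  1.81  0.    1.32 -0.52] F [ 0.4 -0.3  0.6] M [-0.06 -0.1  -0.01] op 0.439
c grip [ 0.5256 -0.1197  0.1462] tcp [ 0.5122 -0.1169  0.329 ] toolyaw 11.3 travel cm (cur axes) [-0.13  0.06  0.13] twist -0.2
   travel in twisted axes [-0.13  0.06  0.14]
```

Emit:
move_arm(targets=[{"travel": [0,0,0],"twist": 0,"grip": 0.1},{"travel": [0,0,0],"twist": 0,"grip": 0.1},{"travel": [0,0,0],"twist": 0,"grip": 0.1},{"travel": [0,0,0],"twist": 0,"grip": 0.1},{"travel": [0,0,0],"twist": 5,"grip": 0.1},{"travel": [0,0,0],"twist": 5,"grip": 0.1},{"travel": [0,0,0],"twist": 5,"grip": 0.1}])

```text
clock: 34.95
tool_pos: [0.5136, -0.1161, 0.3316]
ee_rot: [0.007, 0.999, -0.038, 0.029]
contact_force: [-2.4, -0.6, -0.1]
opening: 0.196
```

```bash
python3 -c "
from plan import *
plan('c',65)"
```

```text
t 34.95 pos [ 0.5136 -0.1161  0.3316] yaw -4.31 z [ 0.057 -0.015 -0.998] q [-0.32 -0.05  1.81  0.    1.32 -0.25] F [-2.4 -0.6 -0.1] M [0.15 0.04 0.17] op 0.196
c grip [ 0.5256 -0.1197  0.1462] tcp [ 0.5119 -0.1168  0.3289] toolyaw -20.2 travel cm (cur axes) [-0.18  0.08  0.26] twist 15.9
   travel in twisted axes [-0.14  0.13  0.26]
```

Emit:
move_arm(targets=[{"travel": [0,0,0],"twist": 4,"grip": 0.1},{"travel": [0,0,0],"twist": 4,"grip": 0.1}])

```text
clock: 35.15
tool_pos: [0.5136, -0.1162, 0.3323]
ee_rot: [0.005, 0.993, -0.111, 0.03]
contact_force: [-2.3, -0.9, -0.3]
opening: 0.188
```

```bash
python3 -c "
from plan import *
state()"
```

```text
t 35.15 pos [ 0.5136 -0.1162  0.3323] yaw -12.7 z [ 0.058 -0.016 -0.998] q [-0.32 -0.05  1.81  0.    1.32 -0.1 ] F [-2.3 -0.9 -0.3] M [-0.05 -0.01  0.1 ] op 0.188
```

Emit:
move_arm(targets=[{"travel": [0,0,0],"twist": 4,"grip": 0.1}])

```text
clock: 35.25
tool_pos: [0.5136, -0.1163, 0.3326]
ee_rot: [0.004, 0.989, -0.147, 0.03]
contact_force: [-2.5, 0.3, -2.2]
opening: 0.186
```

```bash
python3 -c "
from plan import *
state()"
```

```text
t 35.25 pos [ 0.5136 -0.1163  0.3326] yaw -16.87 z [ 0.058 -0.016 -0.998] q [-0.32 -0.05  1.81  0.    1.32 -0.03] F [-2.5  0.3 -2.2] M [0.02 0.12 0.24] op 0.186
```

Emit:
move_arm(targets=[{"travel": [0,0,0],"twist": 4,"grip": 0.1}])

```text
clock: 35.35
tool_pos: [0.5135, -0.1164, 0.3328]
ee_rot: [0.003, 0.983, -0.182, 0.03]
contact_force: [-3.3, -2.9, -0.7]
opening: 0.19
```

```bash
python3 -c "
from plan import *
state()"
```

```text
t 35.35 pos [ 0.5135 -0.1164  0.3328] yaw -21.03 z [ 0.058 -0.016 -0.998] q [-0.32 -0.05  1.81  0.    1.32  0.04] F [-3.3 -2.9 -0.7] M [-0.53  0.24  0.43] op 0.19
```

Emit:
move_arm(targets=[{"travel": [0,0,0],"twist": 3,"grip": 0.1}])

```text
clock: 35.45
tool_pos: [0.5133, -0.1166, 0.3329]
ee_rot: [0.002, 0.977, -0.209, 0.03]
contact_force: [-2.3, -0.2, -2.2]
opening: 0.194
```

```bash
python3 -c "
from plan import *
state()"
```

```text
t 35.45 pos [ 0.5133 -0.1166  0.3329] yaw -24.16 z [ 0.057 -0.017 -0.998] q [-0.32 -0.05  1.81  0.    1.33  0.1 ] F [-2.3 -0.2 -2.2] M [-0.3  -0.01  0.68] op 0.194
```

Emit:
move_arm(targets=[{"travel": [0,0,0],"twist": 3,"grip": 0.1},{"travel": [0,0,0],"twist": 3,"grip": 0.1}])

```text
clock: 35.65
tool_pos: [0.513, -0.117, 0.3331]
ee_rot: [0.002, 0.965, -0.261, 0.03]
contact_force: [-2.5, -1.1, -2.4]
opening: 0.205
```

```bash
python3 -c "
from plan import *
state()"
```

```text
t 35.65 pos [ 0.513  -0.117   0.3331] yaw -30.33 z [ 0.057 -0.019 -0.998] q [-0.32 -0.06  1.81 -0.    1.33  0.21] F [-2.5 -1.1 -2.4] M [-0.3  -0.1   0.91] op 0.205
```

Emit:
move_arm(targets=[{"travel": [0,0,0],"twist": 0,"grip": 0.44},{"travel": [0,0,0],"twist": 0,"grip": 0.44},{"travel": [0,0,-3],"twist": 0,"grip": 0.44},{"travel": [0,0,-5],"twist": 0,"grip": 0.44},{"travel": [0,0,-5],"twist": 0,"grip": 0.44},{"travel": [0,0,-2],"twist": 0,"grip": 0.44},{"travel": [-4,3,0],"twist": 0,"grip": 0.44},{"travel": [-4,4,0],"twist": 0,"grip": 0.44},{"travel": [-2,4,0],"twist": 0,"grip": 0.44},{"travel": [0,4,0],"twist": 0,"grip": 0.44},{"travel": [0,4,0],"twist": 0,"grip": 0.44},{"travel": [0,4,0],"twist": 0,"grip": 0.44},{"travel": [0,4,0],"twist": 0,"grip": 0.44},{"travel": [0,0,0],"twist": 0,"grip": 0.44}])

```text
clock: 37.05
tool_pos: [0.2821, -0.3023, 0.4826]
ee_rot: [0.003, 0.967, -0.251, 0.035]
contact_force: [0.4, 1.7, 0.5]
opening: 0.438
```

```bash
python3 -c "
from plan import *
state();snap('top','t2');snap('scene','s2')
c=load('t2'); P=p[:3]+.041*n;src=[];dst=[]
for a,b in [(-.1,-.1),(-.1,.1),(.1,.1),(.1,-.1)]:
    src.append(proj(c,P+a*x+b*y)); dst.append([300-b*2850,300-a*2850])
H=cv2.getPerspectiveTransform(np.float32(src),np.float32(dst)); im=cv2.warpPerspective(c['image'],H,(600,600),flags=cv2.INTER_CUBIC)[:,:,::-1]
cv2.imwrite('pics/t2r.png',im)"
```

```text
t 37.05 pos [ 0.2821 -0.3023  0.4826] yaw -29.05 z [ 0.065 -0.024 -0.998] q [-0.96 -0.44  1.86  0.04  1.66 -0.45] F [0.4 1.7 0.5] M [-0.01 -0.02 -0.03] op 0.438
```

View pics/t2.png

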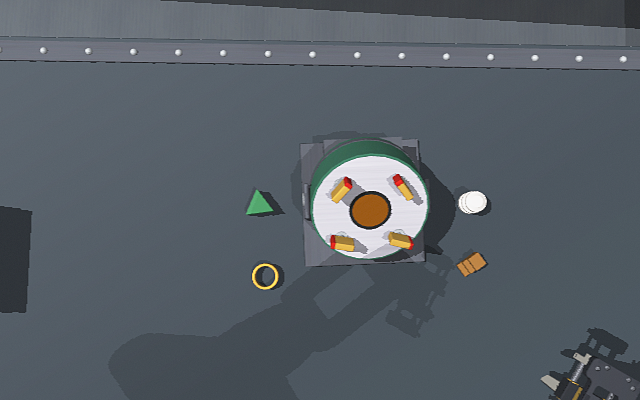

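View pics/t2r.png

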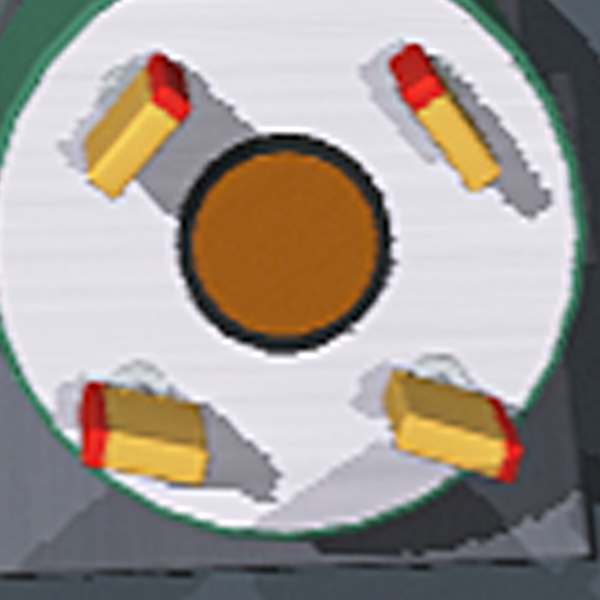

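```bash
python3 -c "
from plan import *
state();print(manip.job_done())"
```

```text
t 37.15 pos [ 0.2839 -0.3     0.4828] yaw -28.95 z [ 0.066 -0.022 -0.998] q [-0.96 -0.44  1.86  0.04  1.66 -0.45] F [0.2 0.8 0.4] M [-0.03 -0.03 -0.07] op 0.436
the job is handed in; nothing more can be done
None
```

I tightened all four knobs crosswise in two passes and handed the job in at about 37 s of the 72 s allowed. The hand-in reports no verdict.

- **First pass:** I gripped each bar and turned it about 30 degrees, in the order A, C, B, D. A wrist picture afterwards showed all four turned.
- **Second pass:** I turned each knob to its stop in the order D, B, A, C. The twist reaction rose to between 0.7 and 1.0 N m on every knob, well above the 0.3 N m needed.
- **Final top view:** The total turns I read off were roughly A 61, B 75, C 63 and D 71 degrees, plus whatever each knob started at (0 to 11 degrees). These readings are good to a few degrees. A and C read below the earliest possible stop (63 degrees) or right at it, so their pictures fit being on the stop only if you count their starting turn. For those two I relied mainly on the felt stop.
- **Surroundings:** The loose parts sit at the same pixels as at the start. The measured wrist force stayed within a few newtons at every reading. No touch on the window showed up, and the gripper was open and well clear of the drum at hand-in.
- **Off plan:** The tool drifted 2 to 4 degrees from vertical during the moves. I corrected the fingertip positions for that.

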